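# Fetch the undecorated pot from a packed kiln shelf

### The arm

A 7-joint arm with a two-finger parallel gripper is mounted at the origin on the work surface. World frame = base frame: x ahead of the robot, y to its left, z up, the work surface at z = 0. Lengths are in m, angles in degrees, forces in N, time in s.
With the tool pointing down it reaches from about 0.425 to 0.875 m from the base axis. Payload 4.7 kg.
Tool frame: the origin (TCP) lies between the finger pads; the fingertips stand 8 mm ahead of it and the grasp point (between the pads) lies 11 mm behind it (env.tip_extent is the distance from the TCP to the fingertips, in m); z points along the fingers, y is the line along which they close (so a half turn about z gives the same grasp; the last joint's range is limited). The gripper opens to 87 mm and grips with 3 to 60 N. Pads are 19 mm wide; open, the fingers measure 117 mm over their backs; the gripper's body (75 mm by 190 mm) begins 51 mm behind the grasp point.
Start: joints at [70.365, 18.392, -4.016, 83.108, 1.295, 78.541, -3.26], TCP at [0.227, -0.609, 0.231] pointing down, gripper open.
Joint ranges: [-163.93, 163.93], [-17.29, 119.83], [-79.2, 71.16], [3.27, 140.29], [-89.18, 269.18], [5.43, 117.66], [-154.24, 154.24]. Speed limits (degrees/s): [147.25, 147.25, 180, 180, 180, 180, 180].

### API

Orientations are given as [roll, pitch, yaw] about the fixed x, y, z axes, in that order (R = Rz(yaw) Ry(pitch) Rx(roll)).
In Python, from cell import sensors, vision, workorder, env gives the robot as it stands.
- The arm moves only by the tool drive_tool, never from a script. Its argument "moves" is a list of rows, each an object of numbers: "x", "y", "z": the shift along the tool's x, y, z in mm; "rx", "ry", "rz": the turn, a rotation vector about the tool's x, y, z in rad; "fingers": the closure, from -1 (fully open) to 1 (shut). In form: [{"x": .., "y": .., "z": .., "rx": .., "ry": .., "rz": .., "fingers": ..}, ...]. A call has 1 to 20 rows; each row is the pose to reach, as a shift and turn from the pose commanded when the call began, along the tool's axes at that moment; what a row does not reach only later rows make up. A row lasts 1/8 s, in which the tool goes at most 62.5 mm and 10.7 degrees, less where a joint would pass 70% of its speed; a pose out of reach is approached as far as the arm can. A call with a gripper value outside its range is refused whole. The fingers move at their own pace and stop on an object; "force" is the grip in N (left out, the last holds). Time passes only in rows, so rows that repeat a pose let the fingers close. It gives the time, the measured TCP pose, the force, the opening and the grip force at its end, in the units of the state.
- sensors.get_obs(): the state, without advancing time (a new reading comes with each control period).
- vision.read_camera(name): name is "side" or "top"; returns a dict with "image" (384x512x3 uint8, red, green, blue), "fx", "fy", "cx", "cy" (pixels), "R" (3x3) and "t" (3): a world point X has camera coordinates R X + t. Camera axes: x right, y down, z forward; pixel columns grow to the right and rows downward; lengths in m; the calibration is good to about 2 mm. A picture is of the moment at which its call begins. There is no depth.
- workorder.sign_off(): hands the job in; it is judged then, once.
The state is a dict: "time_s": time; "qpos": joint angles; "joint_velocities": joint speeds; "effort": joint torques, N m; "tool_pos": TCP position; "tool_rot": TCP orientation; "force": force on the tool from outside, world axes, zero at the start; "wrist_torque": the same for the moment, N m; "grip_width": finger opening in m; "grasp_force": force on a finger pad.
Only numpy, scipy, OpenCV 4.12 (cv2) and the standard library are available. Lean on these libraries where they do the work, as an engineer would, in place of code of your own. Each camera call takes 0.05 s, during which the arm holds its last target. There are 200 camera calls.

### The job

The kiln shelf is packed for firing, but the small red clay pot behind the three tall bottles still has to be decorated: first stand all three bottles over on the plywood ware board so that you can get at it, then set the pot down in the middle of the banding wheel, and then put each bottle back upright on the very kiln cookie and spot it came from, none touching another. Set the ware down gently, tip nothing over, and leave the three kiln posts where they stand.

Things in the scene. Friction and masses are not known exactly. Their poses are not given: they have to be found in the camera images.
- bottle_blue: Blue bottle, 0.2 to 0.4 kg, 140 mm high. Painted round body 64 mm in diameter up to 92 mm above its underside (two pale rings round it), shoulder from 92 to 104 mm, then a bare clay neck 28 mm in diameter up to the top: hold it there. Foot 54 mm across. Starts upright on one of the three large kiln cookies, centred within 3 mm; which one varies. Origin: centre of its underside, z up.
- bottle_green: Green bottle, 0.2 to 0.4 kg, 140 mm high. Painted round body 64 mm in diameter up to 92 mm above its underside (two pale rings round it), shoulder from 92 to 104 mm, then a bare clay neck 28 mm in diameter up to the top: hold it there. Foot 54 mm across. Starts upright on one of the three large kiln cookies, centred within 3 mm; which one varies. Origin: centre of its underside, z up.
- bottle_ochre: Ochre-yellow bottle, 0.2 to 0.4 kg, 140 mm high. Painted round body 64 mm in diameter up to 92 mm above its underside (two pale rings round it), shoulder from 92 to 104 mm, then a bare clay neck 28 mm in diameter up to the top: hold it there. Foot 54 mm across. Starts upright on one of the three large kiln cookies, centred within 3 mm; which one varies. Origin: centre of its underside, z up.
- pot: Small plain red clay pot, round, 44 mm in diameter, 30 mm high, 70 g; flat lid that is part of it (dark seam, no knob). It stands on the small kiln cookie behind the bottles, only about 8 mm from each, too little room for gripper fingers until they are cleared away. Hold it round its side. Origin: centre of its underside, z up.
- shelf: Fixed kiln shelf, whitish slab 280 x 280 x 15 mm, with four grey-brown clay discs (kiln cookies) fixed on it, tops 21 mm above the bench: three 72 mm wide at x, y = (30, 60), (-17, 0), (30, -60) mm, one 48 mm wide under the pot at (45, 0) mm. Origin: centre of its underside, on the bench; x to its back, away from the robot, y to its left.
- board: Fixed plywood ware board, 320 mm long (its x) by 130 mm wide (its y), top 18 mm above the bench, empty: the side area, with room for three bottles in a row along x, 90 mm apart. It lies left or right of the shelf. Origin: centre of its underside, on the bench.
- wheel: Banding wheel (potter's decorating turntable): fixed dark foot, round aluminium head 180 mm in diameter with dark rings, its flat top 60 mm above the bench; the head turns with slight friction. It stands on the other side of the shelf from the board. Origin: on the wheel's upright axis, at bench height.
- post_a: Back-left pale buff square kiln post (prop), 38 x 38 x 155 mm, standing loose and upright on the kiln shelf; must stay where it stands. Origin: centre of its underside, z up.
- post_b: Back-right pale buff square kiln post (prop), 38 x 38 x 155 mm, standing loose and upright on the kiln shelf; must stay where it stands. Origin: centre of its underside, z up.
- post_c: Front-middle (nearest the robot) pale buff square kiln post (prop), 38 x 38 x 155 mm, standing loose and upright on the kiln shelf; must stay where it stands. Origin: centre of its underside, z up.
There are look-alikes about, which are no part of the job. Of the things like the pot, leave any that is blue, green or purple; of the rest the larger one is meant.

How it is judged (in metres and radians):
On the way, in this order (a step that is already met when the one before it is completed fails the run):
1. all three bottles stand on the ware board while the pot is still in its place (x of bottle_blue in the frame of board between -0.14 and 0.14 m and y of bottle_blue in the frame of board between -0.045 and 0.045 m and height (world z) of each of bottle_blue, bottle_green, bottle_ochre below 0.023 m and angle between each of bottle_blue, bottle_green, bottle_ochre's own z axis and vertical below 0.1 rad and x of bottle_green in the frame of board between -0.14 and 0.14 m and y of bottle_green in the frame of board between -0.045 and 0.045 m and x of bottle_ochre in the frame of board between -0.14 and 0.14 m and y of bottle_ochre in the frame of board between -0.045 and 0.045 m and distance of pot from where it was at the start of the episode below 0.02 m), for 0.2 s.
2. the pot stands in the middle of the banding wheel while all three bottles are on the ware board (horizontal distance between pot and wheel below 0.01 m and height (world z) of pot between 0.057 and 0.064 m and angle between each of pot, bottle_blue, bottle_green, bottle_ochre's own z axis and vertical below 0.1 rad and x of bottle_blue in the frame of board between -0.14 and 0.14 m and y of bottle_blue in the frame of board between -0.045 and 0.045 m and height (world z) of each of bottle_blue, bottle_green, bottle_ochre below 0.023 m and x of bottle_green in the frame of board between -0.14 and 0.14 m and y of bottle_green in the frame of board between -0.045 and 0.045 m and x of bottle_ochre in the frame of board between -0.14 and 0.14 m and y of bottle_ochre in the frame of board between -0.045 and 0.045 m), for 0.2 s.
At the end, for the whole second after the job is handed in: The pot stands upright within 10 mm of the middle of the banding wheel's head; each bottle stands upright within 10 mm of where it stood at the start, no bottle touching another; all are released and at rest (horizontal distance between pot and wheel below 0.01 m and height (world z) of pot between 0.057 and 0.064 m and angle between each of pot, bottle_blue, bottle_green, bottle_ochre's own z axis and vertical below 0.1 rad and distance of each of bottle_blue, bottle_green, bottle_ochre from where it was at the start of the episode below 0.01 m and contact force between bottle_blue and bottle_green below 0.05 N and contact force between each of bottle_blue, bottle_green and bottle_ochre below 0.05 N and linear speed of each of bottle_blue, bottle_green, bottle_ochre, pot below 0.02 m/s and contact force between each of bottle_blue, bottle_green, bottle_ochre, pot and the fingers below 0.05 N).
It fails at once if a bottle or the pot is tipped over (more than about 35 degrees) (angle between any of bottle_blue, bottle_green, bottle_ochre, pot's own z axis and vertical above 0.6 rad).
It fails at once if a kiln post is shifted by more than 12 mm or knocked over (distance of any of post_a, post_b, post_c from where it was at the start of the episode above 0.012 m).
It fails at once if a bottle or the pot is dropped (from more than about 12 mm) or flung ((linear speed of bottle_blue above 0.5 m/s and contact force between bottle_blue and the fingers below 0.05 N) or (linear speed of bottle_green above 0.5 m/s and contact force between bottle_green and the fingers below 0.05 N) or (linear speed of bottle_ochre above 0.5 m/s and contact force between bottle_ochre and the fingers below 0.05 N) or (linear speed of pot above 0.5 m/s and contact force between pot and the fingers below 0.05 N)).
It also fails if it takes over 144 s, if anything falls off the work surface, if the arm or the gripper's body presses on something with over 40 N, if the wrist force passes 120 N, or if a joint passes its speed limit or range.

## Working session

There is one attempt and no reset: what is moved stays moved. The work goes in short steps, Python scripts to look and compute and a tool call to move; the robot and the scene stay as the last step left them, time stands still between calls to the robot, and variables do not carry over. Pictures are saved under pics/ and viewed, at most 14 in all, crops included, and the job is handed in when it is done.

Besides the shell and the picture viewer there is one more tool, called after "Call:" as name([rows], argument=value, ...), one row to a line, values as JSON. drive_tool: Moves the arm, as the interface text tells. Its arguments: {"type":"object","properties":{"moves":{"type":"array"},"force":{"type":"number"}},"required":["moves"]}

```bash
ls; mkdir -p pics; cat > h.py <<'E'
import numpy as np, cv2, pickle
from cell import sensors, vision, workorder, env
def shot(n):
    d=vision.read_camera(n); pickle.dump({k:d[k] for k in d},open(f'{n}.pkl','wb')); return d
E
python3 - <<'E'
from h import *
for n in('top','side'):
    d=shot(n); cv2.imwrite(f'pics/{n}0.png',cv2.resize(d['image'][...,::-1],(800,600),interpolation=cv2.INTER_CUBIC))
    print(n,d['fx'],d['fy'],d['cx'],d['cy'],d['R'],d['t'],-np.array(d['R']).T@d['t'])
o=sensors.get_obs();print(o)
E
```

```text
pics
top 490.06641929549545 490.06641929549545 255.7388394587968 193.8321842897006 [[ 0.02960047 -0.99955708  0.00307377]
 [-0.98443796 -0.02968538 -0.17320704]
 [ 0.17322157  0.00210107 -0.98488064]] [-0.01218445  0.62732859  1.03500679] [0.43864124 0.00426881 1.12805333]
side 499.38330052012003 499.38330052012003 242.3284651317307 186.07045266231492 [[-0.91062347  0.41289969 -0.01669535]
 [ 0.26515882  0.55284869 -0.7899678 ]
 [-0.31694746 -0.72379014 -0.61292099]] [ 0.54371045 -0.12791315  1.38845374] [0.96909969 0.85116787 0.7590426 ]
{'time_s': 0.1, 'qpos': array([70.36429662, 18.43457757, -4.0166448 , 83.16797767,  1.29575367,
       78.54041727, -3.26040433]), 'joint_velocities': array([-0.00980889, -0.1355895 , -0.00172638, -0.09533837, -0.04515813,
        0.07790634, -0.05062196]), 'effort': array([-3.13615074e-04, -4.92572916e+01, -4.05928642e-01, -3.13399386e+01,
       -6.40863832e-02,  3.95029667e-02,  8.27319218e-05]), 'tool_pos': array([ 0.22682903, -0.60862595,  0.22957311]), 'tool_rot': array([-1.79902306e+02,  5.82910862e-03,  2.04461069e+01]), 'force': array([-0.47832288, -0.35930992,  0.18844464]), 'wrist_torque': array([0.01911524, 0.0317503 , 0.03582888]), 'grasp_force': 0.0, 'grip_width': 0.08673053880579601}
```

View pics/top0.png

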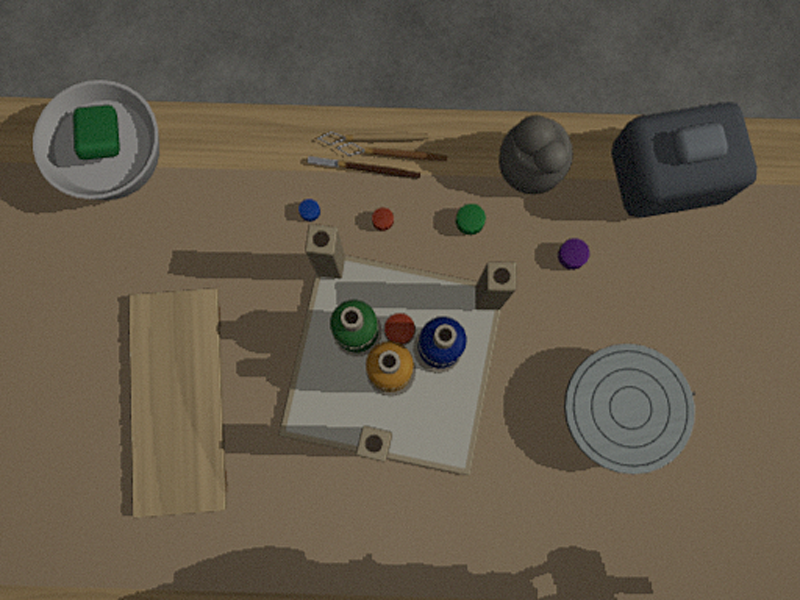

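View pics/side0.png

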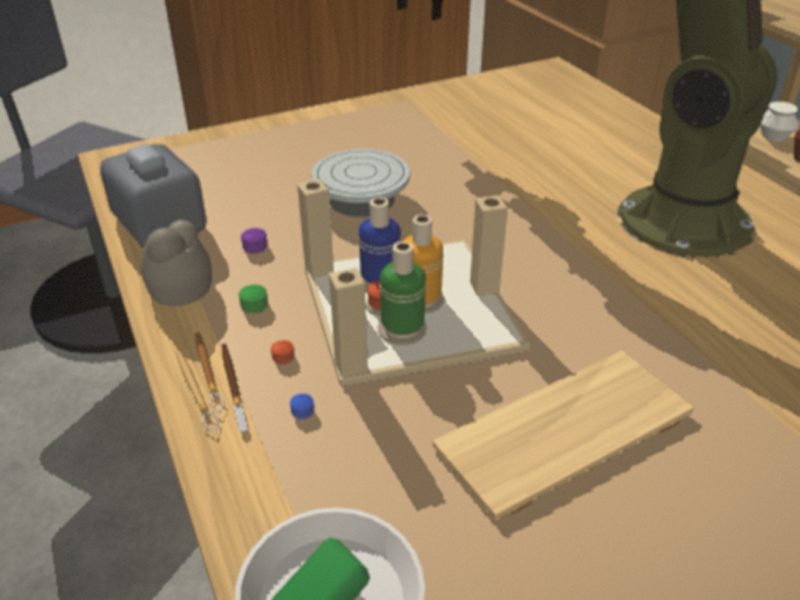

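The top view shows the shelf (centre about 390,365), board (177,402), wheel (630,408) and bottles green (351,318), ochre (390,362) and blue (445,335). Pot-like things in the top view: blue (309,210), small red (383,218), green (470,219), purple (574,253) and red among the bottles (400,328). Leaving out blue, green and purple leaves two reds. The one at (400,328) is larger (31 px against 22 px) and stands on the small cookie, so it is the pot. I'll confirm it in an enlarged crop.

```bash
python3 - <<'E'
from h import *
for n,(c,r,w,h) in dict(top=(175,125,160,150),side=(185,110,160,140)).items():
    d=pickle.load(open(n+'.pkl','rb'))['image'][r:r+h,c:c+w,::-1]
    d=cv2.convertScaleAbs(d,alpha=1.4,beta=10)
    cv2.imwrite(f'pics/{n}1.png',cv2.resize(d,None,fx=4,fy=4,interpolation=cv2.INTER_CUBIC))
E
```

```text
(no output)
```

View pics/top1.png

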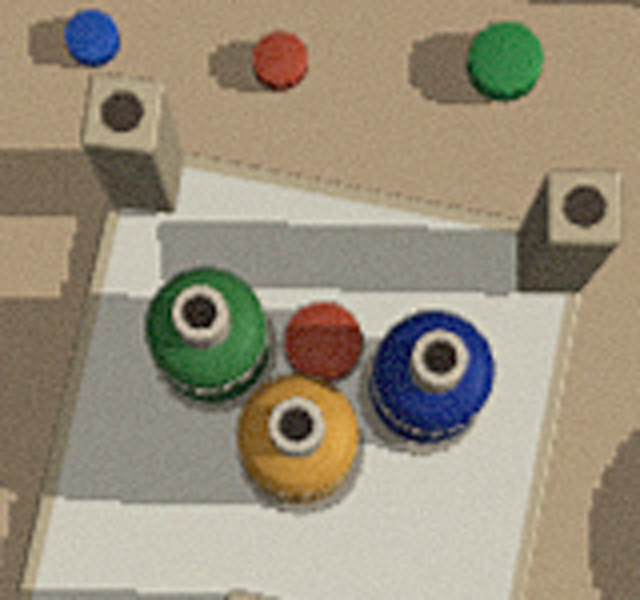

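View pics/side1.png

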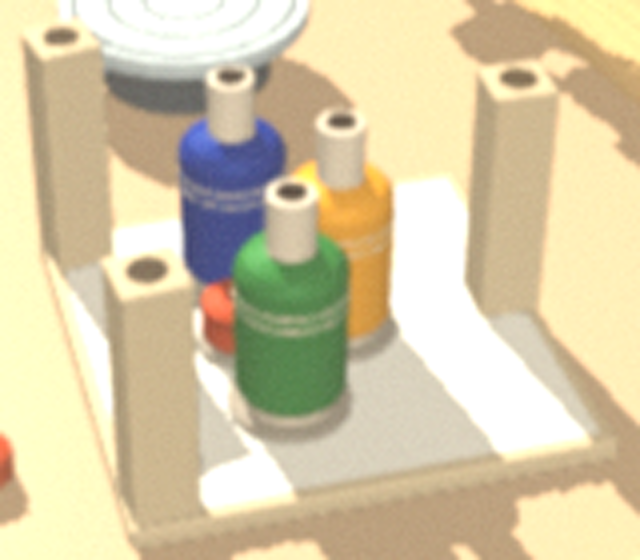

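The crop confirms it: the pot is the red one at crop (323,341), 77 px wide, standing between the three bottles. The small red at (280,60) is only 55 px wide. Necks in the crops: green (201,313) and (292,191), ochre (296,425) and (342,121), blue (440,357) and (231,76).

```bash
cat >> h.py <<'E'
def crop2px(u,c,k): return ((u[0]+.5)/k-.5+c[0],(u[1]+.5)/k-.5+c[1])
def P(n):
    d=pickle.load(open(n+'.pkl','rb')); K=np.array([[d['fx'],0,d['cx']],[0,d['fy'],d['cy']],[0,0,1]])
    return K@np.c_[d['R'],d['t']]
def tri(pt,ps):
    X=cv2.triangulatePoints(P('top'),P('side'),np.array(pt,float).reshape(2,1),np.array(ps,float).reshape(2,1)).ravel()
    return X[:3]/X[3]
def atz(n,p,z):
    M=P(n); H=np.c_[M[:,0],M[:,1],M[:,2]*z+M[:,3]]; X=np.linalg.solve(H,[p[0],p[1],1]); return X[:2]/X[2]
E
python3 - <<'E'
from h import *
np.set_printoptions(precision=4,suppress=True)
T=lambda u:crop2px(u,(175,125),4); S=lambda u:crop2px(u,(185,110),4)
F=lambda u:crop2px(u,(0,0),1.5625)
for n,a,b in [('green',(201,313),(292,191)),('ochre',(296,425),(342,121)),('blue',(440,357),(231,76)),('pa',(122,110),(147,270)),('pb',(585,205),(62,36))]:
    print(n,tri(T(a),S(b)),'top@z',atz('top',T(a),.161 if n[0]!='p' else .17),'side@z',atz('side',S(b),.161 if n[0]!='p' else .17))
print('pc',tri(F((374,443)),S((518,78))))
print('wheel',tri(F((630.5,408)),F((361,172))),atz('top',F((630.5,408)),.06),atz('side',F((361,172)),.06))
print('pot',atz('top',T((323.5,341)),.051))
bt=[(129,295),(217,289),(225,509),(135,516)];bs=[(498,514),(436,446),(622,354),(692,408)]
for a,b in zip(bt,bs): print('bd',tri(F(a),F(b)),atz('top',F(a),.018),atz('side',F(b),.018))
st=[(342,257),(500,287),(468,472),(281,433)]
print('shelf',[atz('top',F(a),.015) for a in st])
E
```

```text
green [0.589  0.0674 0.1596] top@z [0.5885 0.0674] side@z [0.59  0.069]
ochre [0.5343 0.0181 0.1598] top@z [0.534  0.0182] side@z [0.5354 0.0196]
blue [ 0.5702 -0.0524  0.1599] top@z [ 0.57   -0.0523] side@z [ 0.571  -0.0508]
pa [0.6896 0.1108 0.1694] top@z [0.6893 0.1108] side@z [0.6899 0.1115]
pb [ 0.6472 -0.1226  0.1694] top@z [ 0.6475 -0.1227] side@z [ 0.6473 -0.1212]
pc [0.4315 0.033  0.1684]
wheel [ 0.4885 -0.3179  0.0557] [ 0.4888 -0.3169] [ 0.4911 -0.3104]
pot [0.5919 0.006 ]
bd [0.6339 0.4068 0.0161] [0.634  0.4058] [0.6342 0.4083]
bd [0.6476 0.2806 0.0066] [0.6469 0.277 ] [0.6511 0.2901]
bd [0.3321 0.2455 0.0089] [0.333  0.2434] [0.3396 0.2529]
bd [0.3193 0.3706 0.0127] [0.3198 0.3688] [0.3239 0.374 ]
shelf [array([0.7016, 0.095 ]), array([ 0.6632, -0.141 ]), array([ 0.3938, -0.0973]), array([0.4405, 0.1713])]
```

Call:
drive_tool([
  {"x": 100,"y": -88,"z": -20,"rz": -0.3,"fingers": -0.3},
  {"x": 200,"y": -176,"z": -20,"rz": -0.6,"fingers": -0.3},
  {"x": 300,"y": -264,"z": -20,"rz": -0.9,"fingers": -0.3},
  {"x": 400,"y": -352,"z": -20,"rz": -1.215,"fingers": -0.3},
  {"x": 500,"y": -440,"z": -20,"rz": -1.215,"fingers": -0.3},
  {"x": 575,"y": -508,"z": -20,"rz": -1.215,"fingers": -0.3},
  {"x": 575,"y": -508,"z": -20,"rz": -1.215,"fingers": -0.3},
  {"x": 575,"y": -508,"z": -20,"rz": -1.215,"fingers": -0.3},
  {"x": 575,"y": -508,"z": -20,"rz": -1.215,"fingers": -0.3},
  {"x": 575,"y": -508,"z": -20,"rz": -1.215,"fingers": -0.3},
  {"x": 575,"y": -508,"z": -20,"rz": -1.215,"fingers": -0.3},
  {"x": 575,"y": -508,"z": -20,"rz": -1.215,"fingers": -0.3},
  {"x": 575,"y": -508,"z": -20,"rz": -1.215,"fingers": -0.3},
  {"x": 575,"y": -508,"z": -20,"rz": -1.215,"fingers": -0.3},
  {"x": 575,"y": -508,"z": -20,"rz": -1.215,"fingers": -0.3},
  {"x": 575,"y": -508,"z": -20,"rz": -1.215,"fingers": -0.3},
  {"x": 575,"y": -508,"z": -20,"rz": -1.215,"fingers": -0.3},
], force=15)

```text
invalid input at $.moves[0]: expected keys x, y, z, rx, ry, rz, fingers
```

Call:
drive_tool([
  {"x": 100,"y": -88,"z": -20,"rx": 0,"ry": 0,"rz": -0.3,"fingers": -0.3},
  {"x": 200,"y": -176,"z": -20,"rx": 0,"ry": 0,"rz": -0.6,"fingers": -0.3},
  {"x": 300,"y": -264,"z": -20,"rx": 0,"ry": 0,"rz": -0.9,"fingers": -0.3},
  {"x": 400,"y": -352,"z": -20,"rx": 0,"ry": 0,"rz": -1.215,"fingers": -0.3},
  {"x": 500,"y": -440,"z": -20,"rx": 0,"ry": 0,"rz": -1.215,"fingers": -0.3},
  {"x": 575,"y": -508,"z": -20,"rx": 0,"ry": 0,"rz": -1.215,"fingers": -0.3},
  {"x": 575,"y": -508,"z": -20,"rx": 0,"ry": 0,"rz": -1.215,"fingers": -0.3},
  {"x": 575,"y": -508,"z": -20,"rx": 0,"ry": 0,"rz": -1.215,"fingers": -0.3},
  {"x": 575,"y": -508,"z": -20,"rx": 0,"ry": 0,"rz": -1.215,"fingers": -0.3},
  {"x": 575,"y": -508,"z": -20,"rx": 0,"ry": 0,"rz": -1.215,"fingers": -0.3},
  {"x": 575,"y": -508,"z": -20,"rx": 0,"ry": 0,"rz": -1.215,"fingers": -0.3},
  {"x": 575,"y": -508,"z": -20,"rx": 0,"ry": 0,"rz": -1.215,"fingers": -0.3},
  {"x": 575,"y": -508,"z": -20,"rx": 0,"ry": 0,"rz": -1.215,"fingers": -0.3},
  {"x": 575,"y": -508,"z": -20,"rx": 0,"ry": 0,"rz": -1.215,"fingers": -0.3},
  {"x": 575,"y": -508,"z": -20,"rx": 0,"ry": 0,"rz": -1.215,"fingers": -0.3},
  {"x": 575,"y": -508,"z": -20,"rx": 0,"ry": 0,"rz": -1.215,"fingers": -0.3},
], force=15)

```text
time_s: 2.1
tool_pos: [0.5882, 0.0653, 0.2505]
tool_rot: [-180.0, 0.1, 89.9]
force: [0.3, 0.5, -0.3]
grip_width: 0.0569
grasp_force: 0.0
```

Call:
drive_tool([
  {"x": 2.5,"y": 1,"z": 30,"rx": 0,"ry": 0,"rz": 0,"fingers": -0.3},
  {"x": 2.5,"y": 1,"z": 60,"rx": 0,"ry": 0,"rz": 0,"fingers": -0.3},
  {"x": 2.5,"y": 1,"z": 90,"rx": 0,"ry": 0,"rz": 0,"fingers": -0.3},
  {"x": 2.5,"y": 1,"z": 105,"rx": 0,"ry": 0,"rz": 0,"fingers": -0.3},
  {"x": 2.5,"y": 1,"z": 113,"rx": 0,"ry": 0,"rz": 0,"fingers": -0.3},
  {"x": 2.5,"y": 1,"z": 113,"rx": 0,"ry": 0,"rz": 0,"fingers": -0.3},
  {"x": 2.5,"y": 1,"z": 113,"rx": 0,"ry": 0,"rz": 0,"fingers": -0.3},
], force=15)

```text
time_s: 2.98
tool_pos: [0.5901, 0.0704, 0.1386]
tool_rot: [179.9, 0.0, 90.1]
force: [-0.5, -0.4, -0.9]
grip_width: 0.0567
grasp_force: 0.0
```

```bash
python3 - <<'E'
from h import *
a=shot('top')['image'][125:275,175:335,::-1];b=shot('side')['image'][80:230,185:345,::-1]
print(sensors.get_obs()['tool_pos'])
cv2.imwrite('pics/g1.png',cv2.resize(cv2.convertScaleAbs(np.hstack([a,b]),alpha=1.4,beta=10),None,fx=2.5,fy=2.5,interpolation=cv2.INTER_CUBIC))
E
```

```text
[0.58995786 0.07041514 0.13850609]
```

View pics/g1.png

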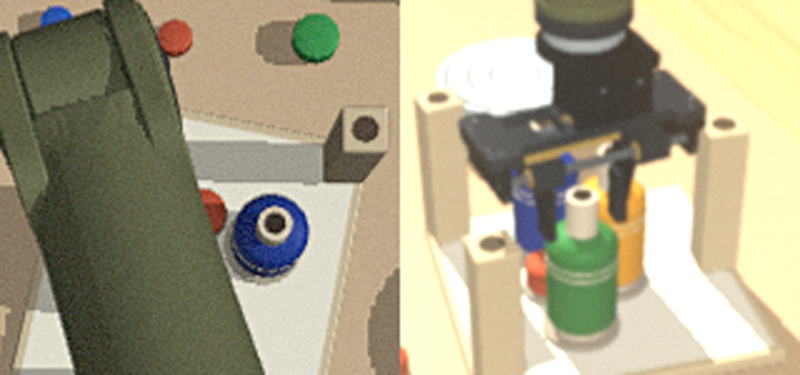

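```bash
python3 - <<'E'
from h import *
M=P('side')
for X in [(.59-.036,.0704,.1305),(.59+.036,.0704,.1305),(.59,.0704,.161),(.59,.0704,.125)]:
    p=M@np.r_[X,1]; p=p[:2]/p[2]; print(((p-[185,80])*2.5+[400,0]).round())
E
```

```text
[620. 213.]
[544. 234.]
[582. 194.]
[582. 229.]
```

Call:
drive_tool([
  {"x": -2,"y": 0,"z": 0,"rx": 0,"ry": 0,"rz": 0,"fingers": -0.3},
  {"x": -2,"y": 0,"z": 0,"rx": 0,"ry": 0,"rz": 0,"fingers": 1},
  {"x": -2,"y": 0,"z": 0,"rx": 0,"ry": 0,"rz": 0,"fingers": 1},
  {"x": -2,"y": 0,"z": 0,"rx": 0,"ry": 0,"rz": 0,"fingers": 1},
  {"x": -2,"y": 0,"z": 0,"rx": 0,"ry": 0,"rz": 0,"fingers": 1},
  {"x": -2,"y": 0,"z": 0,"rx": 0,"ry": 0,"rz": 0,"fingers": 1},
  {"x": -2,"y": 0,"z": 0,"rx": 0,"ry": 0,"rz": 0,"fingers": 1},
], force=20)

```text
time_s: 3.95
tool_pos: [0.5893, 0.0683, 0.1375]
tool_rot: [-180.0, 0.0, 90.1]
force: [-0.7, -0.3, -0.2]
grip_width: 0.0273
grasp_force: 20.0
```

```bash
python3 -c "
from h import *
print(sensors.get_obs())"
```

```text
{'time_s': 3.95, 'qpos': array([ 25.85516362,  20.10841433, -42.21244002,  96.9704366 ,
        14.37634891,  68.49226901, -19.87666039]), 'joint_velocities': array([ 0.06143998, -0.00141903, -0.01307547,  0.06446198, -0.02140694,
        0.07099743, -0.06998733]), 'effort': array([ 5.66863886e-02, -4.07590663e+01, -7.02954099e+00, -2.88297558e+01,
       -3.79248045e-02, -4.42893188e-04, -6.92528207e-03]), 'tool_pos': array([0.5893299 , 0.06830435, 0.13748808]), 'tool_rot': array([-1.79994953e+02,  1.90918465e-03,  9.00637432e+01]), 'force': array([-0.68078334, -0.30998834, -0.21693411]), 'wrist_torque': array([ 0.0045481 , -0.12623188, -0.01287837]), 'grasp_force': 19.999919878318906, 'grip_width': 0.027273695839942463}
```

Call:
drive_tool([
  {"x": 0,"y": 0,"z": -10,"rx": 0,"ry": 0,"rz": 0,"fingers": 1},
  {"x": 0,"y": 0,"z": -30,"rx": 0,"ry": 0,"rz": 0,"fingers": 1},
  {"x": 15,"y": 0,"z": -40,"rx": 0,"ry": 0,"rz": 0,"fingers": 1},
  {"x": 45,"y": -3,"z": -40,"rx": 0,"ry": 0,"rz": 0,"fingers": 1},
  {"x": 80,"y": -6,"z": -40,"rx": 0,"ry": 0,"rz": 0,"fingers": 1},
  {"x": 120,"y": -9,"z": -40,"rx": 0,"ry": 0,"rz": 0,"fingers": 1},
  {"x": 160,"y": -12,"z": -40,"rx": 0,"ry": 0,"rz": 0,"fingers": 1},
  {"x": 200,"y": -15,"z": -40,"rx": 0,"ry": 0,"rz": 0,"fingers": 1},
  {"x": 235,"y": -16,"z": -40,"rx": 0,"ry": 0,"rz": 0,"fingers": 1},
  {"x": 258,"y": -16,"z": -40,"rx": 0,"ry": 0,"rz": 0,"fingers": 1},
  {"x": 266,"y": -16,"z": -40,"rx": 0,"ry": 0,"rz": 0,"fingers": 1},
  {"x": 266,"y": -16,"z": -30,"rx": 0,"ry": 0,"rz": 0,"fingers": 1},
  {"x": 266,"y": -16,"z": -18,"rx": 0,"ry": 0,"rz": 0,"fingers": 1},
  {"x": 266,"y": -16,"z": -9,"rx": 0,"ry": 0,"rz": 0,"fingers": 1},
  {"x": 266,"y": -16,"z": -5,"rx": 0,"ry": 0,"rz": 0,"fingers": 1},
  {"x": 266,"y": -16,"z": -5,"rx": 0,"ry": 0,"rz": 0,"fingers": 1},
  {"x": 266,"y": -16,"z": -5,"rx": 0,"ry": 0,"rz": 0,"fingers": 1},
])

```text
time_s: 6.08
tool_pos: [0.5733, 0.3343, 0.1429]
tool_rot: [180.0, -0.0, 90.0]
force: [-0.3, -0.7, -2.7]
grip_width: 0.0275
grasp_force: 20.0
```

```bash
python3 - <<'E'
from h import *
a=shot('top')['image'][150:350,60:260,::-1];b=shot('side')['image'][130:330,230:430,::-1]
o=sensors.get_obs();print(o['tool_pos'],o['force'],o['grip_width'])
cv2.imwrite('pics/g2.png',cv2.resize(cv2.convertScaleAbs(np.hstack([a,b]),alpha=1.4,beta=10),None,fx=2,fy=2,interpolation=cv2.INTER_CUBIC))
E
```

```text
[0.57328889 0.33448126 0.14303239] [ 0.45310185 -0.4940788  -2.69878085] 0.027526646783043344
```

View pics/g2.png

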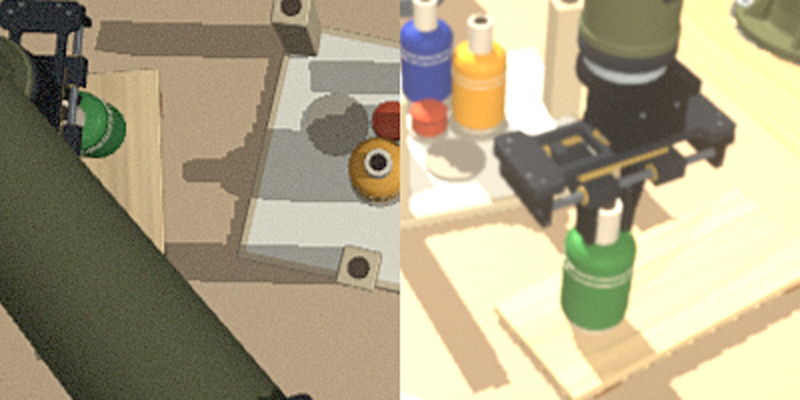

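Call:
drive_tool([
  {"x": 0,"y": 0,"z": 3,"rx": 0,"ry": 0,"rz": 0,"fingers": 1},
  {"x": 0,"y": 0,"z": 5,"rx": 0,"ry": 0,"rz": 0,"fingers": 1},
  {"x": 0,"y": 0,"z": 6.5,"rx": 0,"ry": 0,"rz": 0,"fingers": 1},
  {"x": 0,"y": 0,"z": 8,"rx": 0,"ry": 0,"rz": 0,"fingers": 1},
  {"x": 0,"y": 0,"z": 8,"rx": 0,"ry": 0,"rz": 0,"fingers": 1},
  {"x": 0,"y": 0,"z": 8,"rx": 0,"ry": 0,"rz": 0,"fingers": 1},
])

```text
time_s: 6.92
tool_pos: [0.5731, 0.3343, 0.1345]
tool_rot: [180.0, -0.0, 90.1]
force: [0.3, 0.5, -1.2]
grip_width: 0.0272
grasp_force: 20.0
```

Call:
drive_tool([
  {"x": 0,"y": 0,"z": 0.5,"rx": 0,"ry": 0,"rz": 0,"fingers": 0.2},
  {"x": 0,"y": 0,"z": 0.5,"rx": 0,"ry": 0,"rz": 0,"fingers": -0.1},
  {"x": 0,"y": 0,"z": 0,"rx": 0,"ry": 0,"rz": 0,"fingers": -0.3},
  {"x": 0,"y": 0,"z": 0,"rx": 0,"ry": 0,"rz": 0,"fingers": -0.3},
  {"x": 0,"y": 0,"z": -20,"rx": 0,"ry": 0,"rz": 0,"fingers": -0.3},
  {"x": 0,"y": 0,"z": -60,"rx": 0,"ry": 0,"rz": 0,"fingers": -0.3},
  {"x": -40,"y": -5,"z": -90,"rx": 0,"ry": 0,"rz": 0,"fingers": -0.3},
  {"x": -90,"y": -12,"z": -90,"rx": 0,"ry": 0,"rz": 0,"fingers": -0.3},
  {"x": -140,"y": -20,"z": -90,"rx": 0,"ry": 0,"rz": 0,"fingers": -0.3},
  {"x": -190,"y": -27,"z": -90,"rx": 0,"ry": 0,"rz": 0,"fingers": -0.3},
  {"x": -240,"y": -34,"z": -90,"rx": 0,"ry": 0,"rz": 0,"fingers": -0.3},
  {"x": -290,"y": -39,"z": -90,"rx": 0,"ry": 0,"rz": 0,"fingers": -0.3},
  {"x": -316,"y": -39,"z": -90,"rx": 0,"ry": 0,"rz": 0,"fingers": -0.3},
  {"x": -316,"y": -39,"z": -90,"rx": 0,"ry": 0,"rz": 0,"fingers": -0.3},
  {"x": -316,"y": -39,"z": -90,"rx": 0,"ry": 0,"rz": 0,"fingers": -0.3},
])

```text
time_s: 8.8
tool_pos: [0.5347, 0.02, 0.2255]
tool_rot: [179.9, -0.0, 90.2]
force: [0.5, 0.3, 0.5]
grip_width: 0.0566
grasp_force: 0.0
```

```bash
python3 - <<'E'
from h import *
a=shot('side')['image'][90:330,180:440,::-1]
o=sensors.get_obs();print(o['tool_pos'],o['force'],o['grip_width'])
cv2.imwrite('pics/g3.png',cv2.resize(cv2.convertScaleAbs(a,alpha=1.3,beta=10),None,fx=2.4,fy=2.4,interpolation=cv2.INTER_CUBIC))
E
```

```text
[0.53460078 0.02039791 0.2252769 ] [-0.45574953  0.09912553  0.71613466] 0.05651598759080686
```

View pics/g3.png

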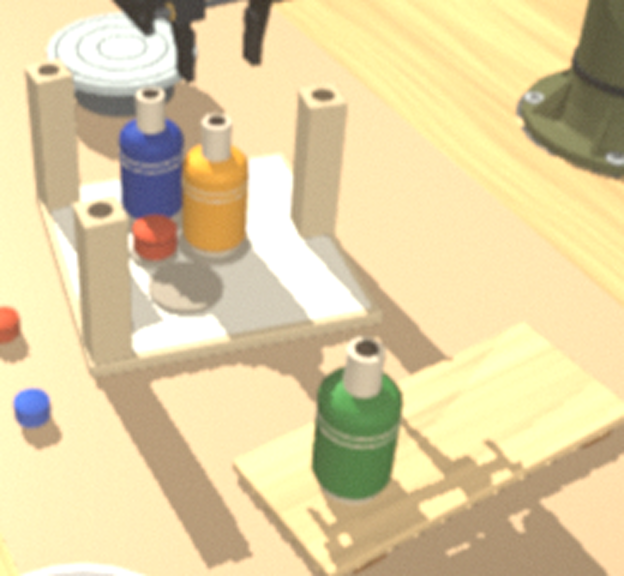

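Green stands upright on the far part of the board at (357,420), and the pot now shows at (155,237). Ochre is next.

Call:
drive_tool([
  {"x": -1.5,"y": 0,"z": 30,"rx": 0,"ry": 0,"rz": 0,"fingers": -0.3},
  {"x": -1.5,"y": 0,"z": 60,"rx": 0,"ry": 0,"rz": 0,"fingers": -0.3},
  {"x": -1.5,"y": 0,"z": 80,"rx": 0,"ry": 0,"rz": 0,"fingers": -0.3},
  {"x": -1.5,"y": 0,"z": 88,"rx": 0,"ry": 0,"rz": 0,"fingers": -0.3},
  {"x": -1.5,"y": 0,"z": 88,"rx": 0,"ry": 0,"rz": 0,"fingers": -0.3},
  {"x": -1.5,"y": 0,"z": 88,"rx": 0,"ry": 0,"rz": 0,"fingers": -0.3},
  {"x": -1.5,"y": 0,"z": 88,"rx": 0,"ry": 0,"rz": 0,"fingers": 1},
  {"x": -1.5,"y": 0,"z": 88,"rx": 0,"ry": 0,"rz": 0,"fingers": 1},
  {"x": -1.5,"y": 0,"z": 88,"rx": 0,"ry": 0,"rz": 0,"fingers": 1},
  {"x": -1.5,"y": 0,"z": 88,"rx": 0,"ry": 0,"rz": 0,"fingers": 1},
  {"x": -1.5,"y": 0,"z": 88,"rx": 0,"ry": 0,"rz": 0,"fingers": 1},
  {"x": -1.5,"y": 0,"z": 88,"rx": 0,"ry": 0,"rz": 0,"fingers": 1},
])

```text
time_s: 10.35
tool_pos: [0.5345, 0.0166, 0.1366]
tool_rot: [180.0, 0.0, 90.1]
force: [0.4, -0.5, 1.7]
grip_width: 0.0275
grasp_force: 20.0
```

Call:
drive_tool([
  {"x": 0,"y": 0,"z": -10,"rx": 0,"ry": 0,"rz": 0,"fingers": 1},
  {"x": 0,"y": 0,"z": -30,"rx": 0,"ry": 0,"rz": 0,"fingers": 1},
  {"x": 15,"y": 0,"z": -40,"rx": 0,"ry": 0,"rz": 0,"fingers": 1},
  {"x": 45,"y": 0,"z": -40,"rx": 0,"ry": 0,"rz": 0,"fingers": 1},
  {"x": 80,"y": -5,"z": -40,"rx": 0,"ry": 0,"rz": 0,"fingers": 1},
  {"x": 120,"y": -15,"z": -40,"rx": 0,"ry": 0,"rz": 0,"fingers": 1},
  {"x": 160,"y": -30,"z": -40,"rx": 0,"ry": 0,"rz": 0,"fingers": 1},
  {"x": 200,"y": -40,"z": -40,"rx": 0,"ry": 0,"rz": 0,"fingers": 1},
  {"x": 240,"y": -50,"z": -40,"rx": 0,"ry": 0,"rz": 0,"fingers": 1},
  {"x": 275,"y": -50,"z": -40,"rx": 0,"ry": 0,"rz": 0,"fingers": 1},
  {"x": 300,"y": -50,"z": -40,"rx": 0,"ry": 0,"rz": 0,"fingers": 1},
  {"x": 307,"y": -50,"z": -35,"rx": 0,"ry": 0,"rz": 0,"fingers": 1},
  {"x": 307,"y": -50,"z": -25,"rx": 0,"ry": 0,"rz": 0,"fingers": 1},
  {"x": 307,"y": -50,"z": -14,"rx": 0,"ry": 0,"rz": 0,"fingers": 1},
  {"x": 307,"y": -50,"z": -7,"rx": 0,"ry": 0,"rz": 0,"fingers": 1},
  {"x": 307,"y": -50,"z": -3,"rx": 0,"ry": 0,"rz": 0,"fingers": 1},
  {"x": 307,"y": -50,"z": -1,"rx": 0,"ry": 0,"rz": 0,"fingers": 1},
  {"x": 307,"y": -50,"z": 1,"rx": 0,"ry": 0,"rz": 0,"fingers": 1},
  {"x": 307,"y": -50,"z": 2,"rx": 0,"ry": 0,"rz": 0,"fingers": 1},
  {"x": 307,"y": -50,"z": 2,"rx": 0,"ry": 0,"rz": 0,"fingers": 1},
])

```text
time_s: 12.85
tool_pos: [0.4841, 0.3237, 0.1346]
tool_rot: [180.0, 0.0, 90.1]
force: [0.2, 0.3, -3.8]
grip_width: 0.0281
grasp_force: 20.0
```

Call:
drive_tool([
  {"x": 0,"y": 0,"z": 1,"rx": 0,"ry": 0,"rz": 0,"fingers": 1},
  {"x": 0,"y": 0,"z": 1,"rx": 0,"ry": 0,"rz": 0,"fingers": 1},
  {"x": 0,"y": 0,"z": 1.5,"rx": 0,"ry": 0,"rz": 0,"fingers": 1},
])

```text
time_s: 13.22
tool_pos: [0.4843, 0.3239, 0.1337]
tool_rot: [180.0, -0.0, 90.1]
force: [0.1, -0.4, 2.8]
grip_width: 0.0274
grasp_force: 20.0
```

Call:
drive_tool([
  {"x": 0,"y": 0,"z": -0.5,"rx": 0,"ry": 0,"rz": 0,"fingers": 0.2},
  {"x": 0,"y": 0,"z": -0.5,"rx": 0,"ry": 0,"rz": 0,"fingers": -0.1},
  {"x": 0,"y": 0,"z": 0,"rx": 0,"ry": 0,"rz": 0,"fingers": -0.3},
  {"x": 0,"y": 0,"z": 0,"rx": 0,"ry": 0,"rz": 0,"fingers": -0.3},
  {"x": 0,"y": 0,"z": -20,"rx": 0,"ry": 0,"rz": 0,"fingers": -0.3},
  {"x": 0,"y": 0,"z": -60,"rx": 0,"ry": 0,"rz": 0,"fingers": -0.3},
  {"x": -40,"y": 5,"z": -90,"rx": 0,"ry": 0,"rz": 0,"fingers": -0.3},
  {"x": -90,"y": 15,"z": -90,"rx": 0,"ry": 0,"rz": 0,"fingers": -0.3},
  {"x": -140,"y": 30,"z": -90,"rx": 0,"ry": 0,"rz": 0,"fingers": -0.3},
  {"x": -190,"y": 45,"z": -90,"rx": 0,"ry": 0,"rz": 0,"fingers": -0.3},
  {"x": -240,"y": 60,"z": -90,"rx": 0,"ry": 0,"rz": 0,"fingers": -0.3},
  {"x": -290,"y": 70,"z": -90,"rx": 0,"ry": 0,"rz": 0,"fingers": -0.3},
  {"x": -340,"y": 80,"z": -90,"rx": 0,"ry": 0,"rz": 0,"fingers": -0.3},
  {"x": -376,"y": 86,"z": -90,"rx": 0,"ry": 0,"rz": 0,"fingers": -0.3},
  {"x": -376,"y": 86,"z": -90,"rx": 0,"ry": 0,"rz": 0,"fingers": -0.3},
  {"x": -376,"y": 86,"z": -90,"rx": 0,"ry": 0,"rz": 0,"fingers": -0.3},
])

```text
time_s: 15.22
tool_pos: [0.5707, -0.0511, 0.2241]
tool_rot: [179.9, -0.0, 90.1]
force: [-0.5, 0.9, -0.7]
grip_width: 0.0569
grasp_force: 0.0
```

```bash
python3 - <<'E'
from h import *
a=shot('side')['image'][90:330,180:440,::-1]
o=sensors.get_obs();print(o['tool_pos'],o['force'],o['grip_width'])
cv2.imwrite('pics/g4.png',cv2.resize(cv2.convertScaleAbs(a,alpha=1.3,beta=10),None,fx=2.4,fy=2.4,interpolation=cv2.INTER_CUBIC))
E
```

```text
[ 0.57065952 -0.0504779   0.22396828] [ 0.44450426  0.45696678 -0.15879948] 0.05666215492264512
```

View pics/g4.png

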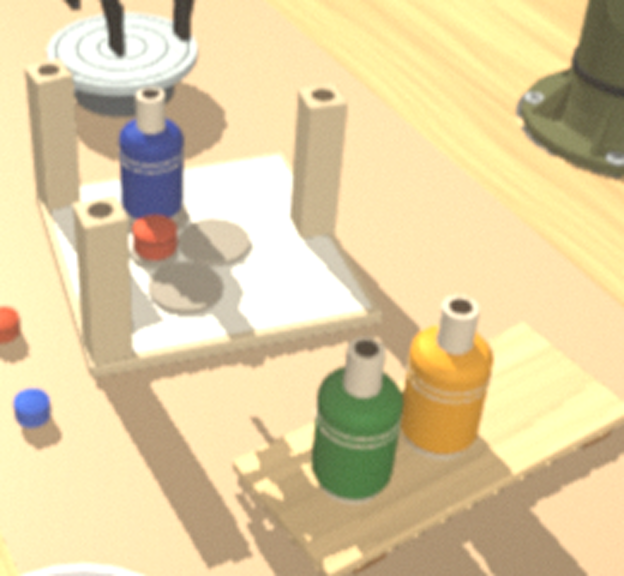

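Ochre stands at (445,390) and green at (357,420), both upright. Blue is next, with its neck at (151,95).

Call:
drive_tool([
  {"x": -1,"y": 0,"z": 30,"rx": 0,"ry": 0,"rz": 0,"fingers": -0.3},
  {"x": -1,"y": 0,"z": 60,"rx": 0,"ry": 0,"rz": 0,"fingers": -0.3},
  {"x": -1,"y": 0,"z": 80,"rx": 0,"ry": 0,"rz": 0,"fingers": -0.3},
  {"x": -1,"y": 0,"z": 87,"rx": 0,"ry": 0,"rz": 0,"fingers": -0.3},
  {"x": -1,"y": 0,"z": 87,"rx": 0,"ry": 0,"rz": 0,"fingers": -0.3},
  {"x": -1,"y": 0,"z": 87,"rx": 0,"ry": 0,"rz": 0,"fingers": -0.3},
  {"x": -1,"y": 0,"z": 87,"rx": 0,"ry": 0,"rz": 0,"fingers": 1},
  {"x": -1,"y": 0,"z": 87,"rx": 0,"ry": 0,"rz": 0,"fingers": 1},
  {"x": -1,"y": 0,"z": 87,"rx": 0,"ry": 0,"rz": 0,"fingers": 1},
  {"x": -1,"y": 0,"z": 87,"rx": 0,"ry": 0,"rz": 0,"fingers": 1},
  {"x": -1,"y": 0,"z": 87,"rx": 0,"ry": 0,"rz": 0,"fingers": 1},
  {"x": -1,"y": 0,"z": 87,"rx": 0,"ry": 0,"rz": 0,"fingers": 1},
])

```text
time_s: 16.77
tool_pos: [0.5704, -0.0533, 0.1361]
tool_rot: [-180.0, 0.0, 90.1]
force: [-0.0, 1.1, 1.1]
grip_width: 0.0275
grasp_force: 20.0
```

Call:
drive_tool([
  {"x": 0,"y": 0,"z": -10,"rx": 0,"ry": 0,"rz": 0,"fingers": 1},
  {"x": 0,"y": 0,"z": -30,"rx": 0,"ry": 0,"rz": 0,"fingers": 1},
  {"x": 0,"y": 0,"z": -55,"rx": 0,"ry": 0,"rz": 0,"fingers": 1},
  {"x": 15,"y": 0,"z": -65,"rx": 0,"ry": 0,"rz": 0,"fingers": 1},
  {"x": 40,"y": 0,"z": -65,"rx": 0,"ry": 0,"rz": 0,"fingers": 1},
  {"x": 75,"y": 0,"z": -65,"rx": 0,"ry": 0,"rz": 0,"fingers": 1},
  {"x": 115,"y": -5,"z": -65,"rx": 0,"ry": 0,"rz": 0,"fingers": 1},
  {"x": 155,"y": -15,"z": -65,"rx": 0,"ry": 0,"rz": 0,"fingers": 1},
  {"x": 190,"y": -40,"z": -65,"rx": 0,"ry": 0,"rz": 0,"fingers": 1},
  {"x": 215,"y": -75,"z": -65,"rx": 0,"ry": 0,"rz": 0,"fingers": 1},
  {"x": 235,"y": -115,"z": -65,"rx": 0,"ry": 0,"rz": 0,"fingers": 1},
  {"x": 255,"y": -150,"z": -60,"rx": 0,"ry": 0,"rz": 0,"fingers": 1},
  {"x": 285,"y": -172,"z": -50,"rx": 0,"ry": 0,"rz": 0,"fingers": 1},
  {"x": 320,"y": -175,"z": -40,"rx": 0,"ry": 0,"rz": 0,"fingers": 1},
  {"x": 350,"y": -175,"z": -30,"rx": 0,"ry": 0,"rz": 0,"fingers": 1},
  {"x": 367,"y": -175,"z": -22,"rx": 0,"ry": 0,"rz": 0,"fingers": 1},
  {"x": 367,"y": -175,"z": -15,"rx": 0,"ry": 0,"rz": 0,"fingers": 1},
  {"x": 367,"y": -175,"z": -8,"rx": 0,"ry": 0,"rz": 0,"fingers": 1},
  {"x": 367,"y": -175,"z": -5,"rx": 0,"ry": 0,"rz": 0,"fingers": 1},
  {"x": 367,"y": -175,"z": -5,"rx": 0,"ry": 0,"rz": 0,"fingers": 1},
])

```text
time_s: 19.27
tool_pos: [0.3953, 0.3127, 0.1409]
tool_rot: [180.0, 0.0, 90.0]
force: [-0.6, 0.3, -3.6]
grip_width: 0.0275
grasp_force: 20.0
```

Call:
drive_tool([
  {"x": 0,"y": 0,"z": 2,"rx": 0,"ry": 0,"rz": 0,"fingers": 1},
  {"x": 0,"y": 0,"z": 4,"rx": 0,"ry": 0,"rz": 0,"fingers": 1},
  {"x": 0,"y": 0,"z": 6,"rx": 0,"ry": 0,"rz": 0,"fingers": 1},
  {"x": 0,"y": 0,"z": 7.5,"rx": 0,"ry": 0,"rz": 0,"fingers": 1},
  {"x": 0,"y": 0,"z": 7.5,"rx": 0,"ry": 0,"rz": 0,"fingers": 1},
])

```text
time_s: 19.9
tool_pos: [0.395, 0.3135, 0.1333]
tool_rot: [-180.0, 0.0, 90.1]
force: [-0.2, 0.4, -3.1]
grip_width: 0.0274
grasp_force: 20.0
```

Call:
drive_tool([
  {"x": 0,"y": 0,"z": 0.7,"rx": 0,"ry": 0,"rz": 0,"fingers": 1},
  {"x": 0,"y": 0,"z": 0.7,"rx": 0,"ry": 0,"rz": 0,"fingers": 1},
])

```text
time_s: 20.15
tool_pos: [0.3952, 0.3138, 0.1331]
tool_rot: [180.0, -0.0, 90.1]
force: [-0.8, 0.6, -0.8]
grip_width: 0.0274
grasp_force: 20.0
```

Call:
drive_tool([
  {"x": 0,"y": 0,"z": 0,"rx": 0,"ry": 0,"rz": 0,"fingers": 0.2},
  {"x": 0,"y": 0,"z": 0,"rx": 0,"ry": 0,"rz": 0,"fingers": -0.1},
  {"x": 0,"y": 0,"z": 0,"rx": 0,"ry": 0,"rz": 0,"fingers": -0.3},
  {"x": 0,"y": 0,"z": 0,"rx": 0,"ry": 0,"rz": 0,"fingers": -0.3},
  {"x": 0,"y": 0,"z": -20,"rx": 0,"ry": 0,"rz": 0,"fingers": -0.3},
  {"x": 0,"y": 0,"z": -60,"rx": 0,"ry": 0,"rz": 0,"fingers": -0.3},
  {"x": -40,"y": 20,"z": -100,"rx": 0,"ry": 0,"rz": 0,"fingers": -0.5},
  {"x": -90,"y": 50,"z": -110,"rx": 0,"ry": 0,"rz": 0,"fingers": -0.5},
  {"x": -140,"y": 80,"z": -110,"rx": 0,"ry": 0,"rz": 0,"fingers": -0.5},
  {"x": -195,"y": 100,"z": -110,"rx": 0,"ry": 0,"rz": 0,"fingers": -0.5},
  {"x": -250,"y": 120,"z": -110,"rx": 0,"ry": 0,"rz": 0,"fingers": -0.5},
  {"x": -310,"y": 120,"z": -110,"rx": 0,"ry": 0,"rz": 0,"fingers": -0.5},
  {"x": -370,"y": 110,"z": -110,"rx": 0,"ry": 0,"rz": 0,"fingers": -0.5},
  {"x": -430,"y": 100,"z": -110,"rx": 0,"ry": 0,"rz": 0,"fingers": -0.5},
  {"x": -490,"y": 90,"z": -110,"rx": 0,"ry": 0,"rz": 0,"fingers": -0.5},
  {"x": -530,"y": 85,"z": -110,"rx": 0,"ry": 0,"rz": 0,"fingers": -0.5},
  {"x": -530,"y": 85,"z": -110,"rx": 0,"ry": 0,"rz": 0,"fingers": -0.5},
  {"x": -530,"y": 85,"z": -110,"rx": 0,"ry": 0,"rz": 0,"fingers": -0.5},
])

```text
time_s: 22.4
tool_pos: [0.4813, -0.2153, 0.2439]
tool_rot: [179.9, -0.0, 90.1]
force: [0.5, 0.5, -0.2]
grip_width: 0.0653
grasp_force: 0.0
```

```bash
python3 - <<'E'
from h import *
a=shot('top')['image'][125:275,175:335,::-1];b=shot('side')['image'][100:300,180:430,::-1]
o=sensors.get_obs();print(o['tool_pos'],o['force'],o['grip_width'])
a=cv2.resize(a,None,fx=2.5,fy=2.5,interpolation=cv2.INTER_CUBIC);b=cv2.resize(b,None,fx=1.6,fy=1.6,interpolation=cv2.INTER_CUBIC)
b=cv2.copyMakeBorder(b,0,375-320,0,0,0)
cv2.imwrite('pics/g5.png',cv2.convertScaleAbs(np.hstack([a,b]),alpha=1.3,beta=10))
E
```

```text
[ 0.48138231 -0.21457971  0.24361812] [-0.03860127  0.60277499 -0.29307829] 0.06538788171995151
```

View pics/g5.png

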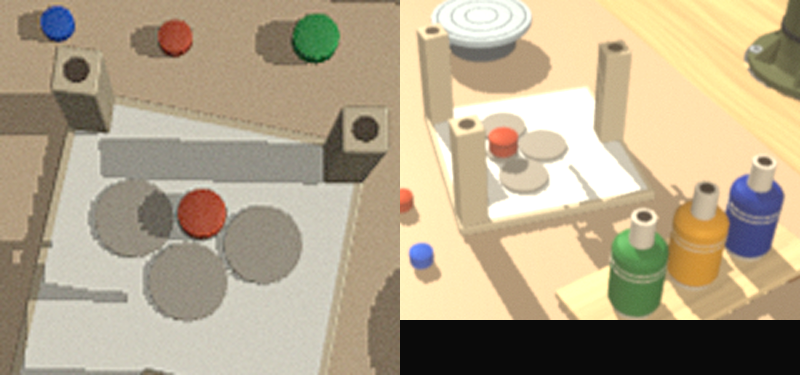

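All three stand upright on the board, and the pot shows at top crop (202,213) and side crop (503,140). I'll refine the pot and the wheel with image fits.

```bash
python3 - <<'E'
from h import *
def red(n):
    im=pickle.load(open(n+'.pkl','rb'))['image'].astype(int)
    m=((im[...,0]>60)&(im[...,0]>2.2*im[...,1])&(im[...,0]>2.2*im[...,2])).astype(np.uint8)
    k,l,s,c=cv2.connectedComponentsWithStats(m)
    for i in range(1,k):
        if s[i,4]>60: print(n,s[i],c[i])
red('top');red('side')
M={n:P(n) for n in('top','side')}
pr=lambda n,X:(lambda p:p[:2]/p[2])(M[n]@np.r_[X,1])
# model silhouette of pot
def sil(n,x,y):
    a=np.linspace(0,6.28,60);pts=np.array([pr(n,(x+.022*np.cos(t),y+.022*np.sin(t),z)) for z in(.021,.051) for t in a],np.float32)
    h=cv2.convexHull(pts);m=cv2.moments(h);return m['m10']/m['m00'],m['m01']/m['m00'],h.reshape(-1,2).min(0),h.reshape(-1,2).max(0)
print(sil('top',.593,.006),sil('side',.593,.006))
# wheel ellipse
for n,f,c in(('top','pics/top0.png',(630,408)),('side','pics/side0.png',(361,172))):
    im=cv2.imread(f);h=cv2.cvtColor(im,cv2.COLOR_BGR2LAB).astype(int)
    m=((h[...,2]<129)&(h[...,0]>95)).astype(np.uint8);m=cv2.morphologyEx(m,cv2.MORPH_CLOSE,np.ones((9,9)))
    k,l,s,_=cv2.connectedComponentsWithStats(m);i=l[c[1],c[0]];print(n,s[i])
    cn=max(cv2.findContours((l==i).astype(np.uint8),cv2.RETR_EXTERNAL,cv2.CHAIN_APPROX_NONE)[0],key=len)
    e=cv2.fitEllipse(cv2.convexHull(cn));p=crop2px(e[0],(0,0),1.5625);print(e,atz(n,p,.06),p)
print('model',[ (pr(n,(.4888,-.317,.06))) for n in M])
E
```

```text
top [239 134  13  13 115] [244.46956522 139.55652174]
top [246 201  19  19 229] [255.13100437 209.73799127]
(255.51138064946372, 210.20035297827852, array([245.61191, 199.61945], dtype=float32), array([265.42645, 220.86296], dtype=float32)) (244.70605897363282, 187.89371743484182, array([235.18813, 177.14354], dtype=float32), array([254.07315, 198.71793], dtype=float32))
top [  566   345   128   128 12750]
((629.5430908203125, 408.506103515625), (124.3930892944336, 130.9253692626953), 138.5556182861328) [ 0.48807438 -0.31556389] (402.727578125, 261.26390625)
side [     0      0    800    600 472974]Traceback (most recent call last):
  File "<stdin>", line 22, in <module>
cv2.error: OpenCV(4.12.0) /io/opencv/modules/imgproc/src/shapedescr.cpp:361: error: (-201:Incorrect size of input array) There should be at least 5 points to fit the ellipse in function 'fitEllipseNoDirect'
```

```bash
python3 - <<'E'
from h import *
for n in('top','side'):
    p=[(lambda q:((q[:2]/q[2])+.5)*1.5625-.5)(P(n)@[.489+a,-.315+b,.06,1]) for a,b in((0,0),(.09,0),(-.09,0),(0,.09),(0,-.09))]; print(n,np.round(p,1))
a=cv2.imread('pics/top0.png')[335:485,555:705];b=cv2.imread('pics/side0.png')[140:240,300:425]
a=cv2.resize(a,(400,400),interpolation=cv2.INTER_CUBIC);b=cv2.resize(b,(400,320),interpolation=cv2.INTER_CUBIC)
cv2.imwrite('pics/w.png',np.hstack([a,cv2.copyMakeBorder(b,0,80,0,0,0)]))
E
```

```text
top [[629.1 407.8]
 [627.7 343.2]
 [630.6 474.3]
 [564.1 405.9]
 [694.2 409.8]]
side [[361.  170.6]
 [314.9 181.5]
 [405.4 160.2]
 [381.5 193.4]
 [342.4 149.8]]
```

View pics/w.png

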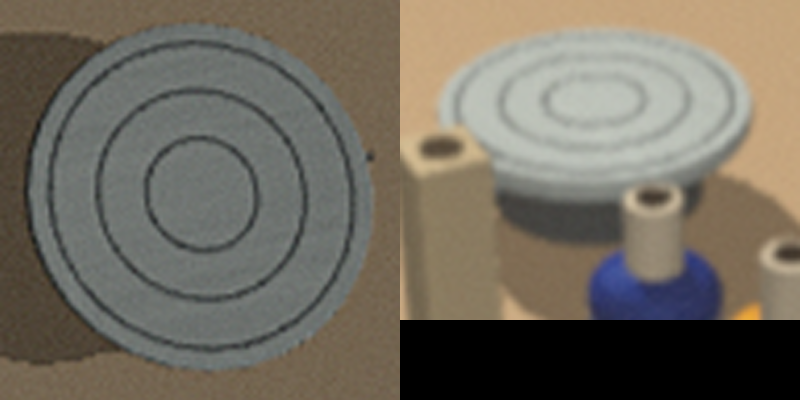

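Call:
drive_tool([
  {"x": 50,"y": 25,"z": 0,"rx": 0,"ry": 0,"rz": 0,"fingers": -0.55},
  {"x": 100,"y": 50,"z": 0,"rx": 0,"ry": 0,"rz": 0,"fingers": -0.55},
  {"x": 150,"y": 75,"z": 0,"rx": 0,"ry": 0,"rz": 0,"fingers": -0.55},
  {"x": 200,"y": 100,"z": 0,"rx": 0,"ry": 0,"rz": 0,"fingers": -0.55},
  {"x": 221.5,"y": 112,"z": 0,"rx": 0,"ry": 0,"rz": 0,"fingers": -0.55},
  {"x": 221.5,"y": 112,"z": 40,"rx": 0,"ry": 0,"rz": 0,"fingers": -0.55},
  {"x": 221.5,"y": 112,"z": 80,"rx": 0,"ry": 0,"rz": 0,"fingers": -0.55},
  {"x": 221.5,"y": 112,"z": 110,"rx": 0,"ry": 0,"rz": 0,"fingers": -0.55},
  {"x": 221.5,"y": 112,"z": 140,"rx": 0,"ry": 0,"rz": 0,"fingers": -0.55},
  {"x": 221.5,"y": 112,"z": 150,"rx": 0,"ry": 0,"rz": 0,"fingers": -0.55},
  {"x": 221.5,"y": 112,"z": 150,"rx": 0,"ry": 0,"rz": 0,"fingers": -0.55},
  {"x": 221.5,"y": 112,"z": 150,"rx": 0,"ry": 0,"rz": 0,"fingers": -0.55},
])

```text
time_s: 24.0
tool_pos: [0.5934, 0.0057, 0.0944]
tool_rot: [179.9, 0.0, 90.1]
force: [0.3, 0.0, 0.9]
grip_width: 0.0673
grasp_force: 0.0
```

```bash
python3 - <<'E'
from h import *
b=shot('side')['image'][90:230,175:355,::-1]
o=sensors.get_obs();print(o['tool_pos'],o['force'],o['grip_width'])
cv2.imwrite('pics/p1.png',cv2.resize(cv2.convertScaleAbs(b,alpha=1.3,beta=10),None,fx=4,fy=4,interpolation=cv2.INTER_CUBIC))
x,y,z=o['tool_pos']
for X in [(x-.0345,y,z-.008),(x+.0345,y,z-.008)]:
    p=P('side')@np.r_[X,1]; print(((p[:2]/p[2]-[175,90])*4).round())
E
```

```text
[0.59344962 0.00555651 0.09437805] [-0.23664404 -0.10329647  0.25985467] 0.06740459084259515
[331. 307.]
[221. 337.]
```

View pics/p1.png

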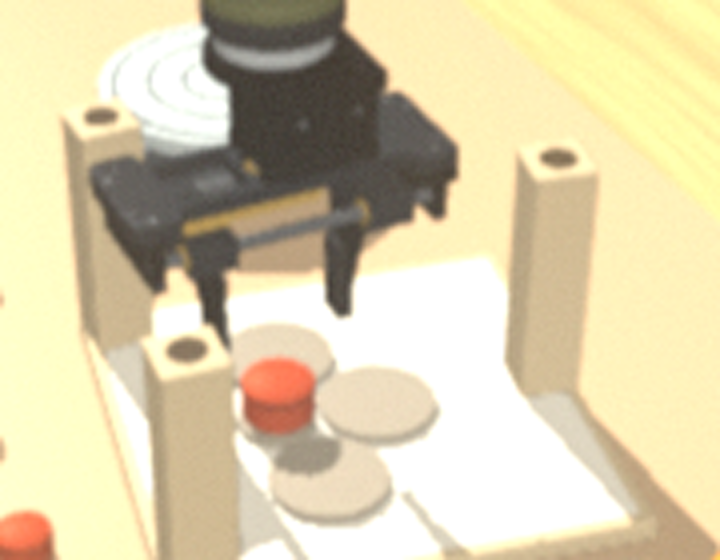

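The fingers at (218,335) and (340,312) straddle the pot at (278,395), and the posts are clear. I'll descend and grasp gently.

Call:
drive_tool([
  {"x": 1,"y": 0,"z": 20,"rx": 0,"ry": 0,"rz": 0,"fingers": -0.55},
  {"x": 1,"y": 0,"z": 40,"rx": 0,"ry": 0,"rz": 0,"fingers": -0.55},
  {"x": 1,"y": 0,"z": 52,"rx": 0,"ry": 0,"rz": 0,"fingers": -0.55},
  {"x": 1,"y": 0,"z": 60,"rx": 0,"ry": 0,"rz": 0,"fingers": -0.55},
  {"x": 1,"y": 0,"z": 60,"rx": 0,"ry": 0,"rz": 0,"fingers": -0.55},
  {"x": 1,"y": 0,"z": 60,"rx": 0,"ry": 0,"rz": 0,"fingers": 0},
  {"x": 1,"y": 0,"z": 60,"rx": 0,"ry": 0,"rz": 0,"fingers": 0.3},
  {"x": 1,"y": 0,"z": 60,"rx": 0,"ry": 0,"rz": 0,"fingers": 1},
  {"x": 1,"y": 0,"z": 60,"rx": 0,"ry": 0,"rz": 0,"fingers": 1},
  {"x": 1,"y": 0,"z": 60,"rx": 0,"ry": 0,"rz": 0,"fingers": 1},
  {"x": 1,"y": 0,"z": 60,"rx": 0,"ry": 0,"rz": 0,"fingers": 1},
], force=10)

```text
time_s: 25.42
tool_pos: [0.5928, 0.0062, 0.0332]
tool_rot: [180.0, 0.0, 90.1]
force: [-0.6, -0.2, 3.7]
grip_width: 0.0439
grasp_force: 10.0
```

Call:
drive_tool([
  {"x": 0,"y": 0,"z": -15,"rx": 0,"ry": 0,"rz": 0,"fingers": 1},
  {"x": 0,"y": 0,"z": -45,"rx": 0,"ry": 0,"rz": 0,"fingers": 1},
  {"x": 0,"y": 0,"z": -85,"rx": 0,"ry": 0,"rz": 0,"fingers": 1},
  {"x": 0,"y": 0,"z": -125,"rx": 0,"ry": 0,"rz": 0,"fingers": 1},
  {"x": -10,"y": 0,"z": -155,"rx": 0,"ry": 0,"rz": 0,"fingers": 1},
  {"x": -40,"y": -10,"z": -165,"rx": 0,"ry": 0,"rz": 0,"fingers": 1},
  {"x": -80,"y": -22,"z": -165,"rx": 0,"ry": 0,"rz": 0,"fingers": 1},
  {"x": -120,"y": -36,"z": -165,"rx": 0,"ry": 0,"rz": 0,"fingers": 1},
  {"x": -160,"y": -50,"z": -165,"rx": 0,"ry": 0,"rz": 0,"fingers": 1},
  {"x": -200,"y": -64,"z": -165,"rx": 0,"ry": 0,"rz": 0,"fingers": 1},
  {"x": -240,"y": -78,"z": -160,"rx": 0,"ry": 0,"rz": 0,"fingers": 1},
  {"x": -280,"y": -92,"z": -140,"rx": 0,"ry": 0,"rz": 0,"fingers": 1},
  {"x": -310,"y": -102,"z": -115,"rx": 0,"ry": 0,"rz": 0,"fingers": 1},
  {"x": -321.5,"y": -104,"z": -90,"rx": 0,"ry": 0,"rz": 0,"fingers": 1},
  {"x": -321.5,"y": -104,"z": -70,"rx": 0,"ry": 0,"rz": 0,"fingers": 1},
  {"x": -321.5,"y": -104,"z": -55,"rx": 0,"ry": 0,"rz": 0,"fingers": 1},
  {"x": -321.5,"y": -104,"z": -47,"rx": 0,"ry": 0,"rz": 0,"fingers": 1},
  {"x": -321.5,"y": -104,"z": -44,"rx": 0,"ry": 0,"rz": 0,"fingers": 1},
  {"x": -321.5,"y": -104,"z": -44,"rx": 0,"ry": 0,"rz": 0,"fingers": 1},
  {"x": -321.5,"y": -104,"z": -44,"rx": 0,"ry": 0,"rz": 0,"fingers": 1},
])

```text
time_s: 27.92
tool_pos: [0.4892, -0.3155, 0.0776]
tool_rot: [179.9, 0.0, 90.1]
force: [0.1, -0.1, -0.8]
grip_width: 0.0435
grasp_force: 10.0
```

```bash
python3 - <<'E'
from h import *
a=shot('top')['image'][210:330,340:460,::-1];b=shot('side')['image'][50:170,175:295,::-1]
o=sensors.get_obs();print(o['tool_pos'],o['force'],o['grip_width'])
cv2.imwrite('pics/p2.png',cv2.resize(cv2.convertScaleAbs(np.hstack([a,b]),alpha=1.3,beta=10),None,fx=3.3,fy=3.3,interpolation=cv2.INTER_CUBIC))
E
```

```text
[ 0.48907697 -0.31555448  0.07739479] [0.02723644 0.18870401 0.00073584] 0.043390158311472464
```

View pics/p2.png

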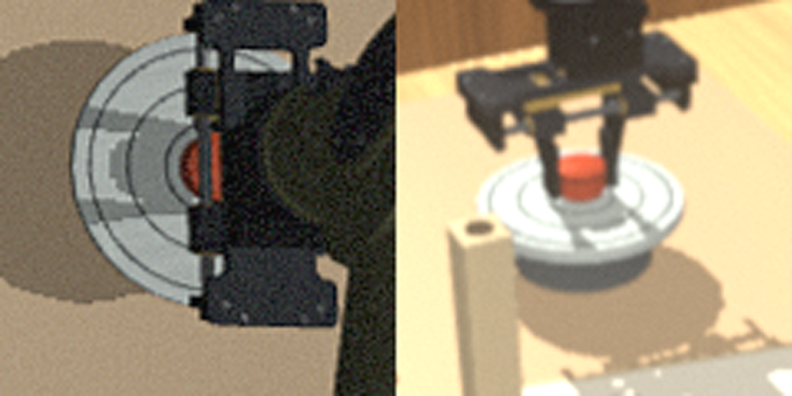

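The pot is held centred just above the head, at (581,178) in the side crop. Lowering it now.

Call:
drive_tool([
  {"x": 0,"y": 0,"z": 2,"rx": 0,"ry": 0,"rz": 0,"fingers": 1},
  {"x": 0,"y": 0,"z": 3.5,"rx": 0,"ry": 0,"rz": 0,"fingers": 1},
  {"x": 0,"y": 0,"z": 4.5,"rx": 0,"ry": 0,"rz": 0,"fingers": 1},
  {"x": 0,"y": 0,"z": 5,"rx": 0,"ry": 0,"rz": 0,"fingers": 1},
  {"x": 0,"y": 0,"z": 5,"rx": 0,"ry": 0,"rz": 0,"fingers": 1},
])

```text
time_s: 28.65
tool_pos: [0.4887, -0.3154, 0.0722]
tool_rot: [-180.0, 0.0, 90.1]
force: [-1.7, 0.9, 4.3]
grip_width: 0.0434
grasp_force: 10.0
```

Call:
drive_tool([
  {"x": 0,"y": 0,"z": -0.5,"rx": 0,"ry": 0,"rz": 0,"fingers": 0},
  {"x": 0,"y": 0,"z": -0.5,"rx": 0,"ry": 0,"rz": 0,"fingers": -0.3},
  {"x": 0,"y": 0,"z": -0.5,"rx": 0,"ry": 0,"rz": 0,"fingers": -0.5},
  {"x": 0,"y": 0,"z": -0.5,"rx": 0,"ry": 0,"rz": 0,"fingers": -0.5},
  {"x": 0,"y": 0,"z": -20,"rx": 0,"ry": 0,"rz": 0,"fingers": -0.5},
  {"x": 0,"y": 0,"z": -60,"rx": 0,"ry": 0,"rz": 0,"fingers": -0.5},
  {"x": 0,"y": 0,"z": -110,"rx": 0,"ry": 0,"rz": 0,"fingers": -0.5},
  {"x": 20,"y": 0,"z": -160,"rx": 0,"ry": 0,"rz": 0,"fingers": -0.4},
  {"x": 70,"y": 0,"z": -170,"rx": 0,"ry": 0,"rz": 0,"fingers": -0.3},
  {"x": 130,"y": 10,"z": -170,"rx": 0,"ry": 0,"rz": 0,"fingers": -0.3},
  {"x": 190,"y": 20,"z": -170,"rx": 0,"ry": 0,"rz": 0,"fingers": -0.3},
  {"x": 250,"y": 30,"z": -170,"rx": 0,"ry": 0,"rz": 0,"fingers": -0.3},
  {"x": 310,"y": 35,"z": -170,"rx": 0,"ry": 0,"rz": 0,"fingers": -0.3},
  {"x": 370,"y": 30,"z": -170,"rx": 0,"ry": 0,"rz": 0,"fingers": -0.3},
  {"x": 430,"y": 10,"z": -170,"rx": 0,"ry": 0,"rz": 0,"fingers": -0.3},
  {"x": 485,"y": -20,"z": -170,"rx": 0,"ry": 0,"rz": 0,"fingers": -0.3},
  {"x": 540,"y": -50,"z": -170,"rx": 0,"ry": 0,"rz": 0,"fingers": -0.3},
  {"x": 595,"y": -80,"z": -170,"rx": 0,"ry": 0,"rz": 0,"fingers": -0.3},
  {"x": 629,"y": -93.5,"z": -170,"rx": 0,"ry": 0,"rz": 0,"fingers": -0.3},
  {"x": 629,"y": -93.5,"z": -170,"rx": 0,"ry": 0,"rz": 0,"fingers": -0.3},
])

```text
time_s: 31.15
tool_pos: [0.3923, 0.3173, 0.2433]
tool_rot: [179.9, -0.1, 90.5]
force: [1.1, -0.5, 0.4]
grip_width: 0.0566
grasp_force: 0.0
```

```bash
python3 - <<'E'
from h import *
a=shot('top')['image'][210:330,340:460,::-1];b=shot('side')['image'][50:170,175:295,::-1]
o=sensors.get_obs();print(o['tool_pos'],o['force'],o['grip_width'])
cv2.imwrite('pics/p3.png',cv2.resize(cv2.convertScaleAbs(np.hstack([a,b]),alpha=1.3,beta=10),None,fx=3.3,fy=3.3,interpolation=cv2.INTER_CUBIC))
E
```

```text
[0.39484766 0.31339668 0.24254196] [ 0.55726998 -0.23017297  0.7872884 ] 0.05631057008817328
```

View pics/p3.png

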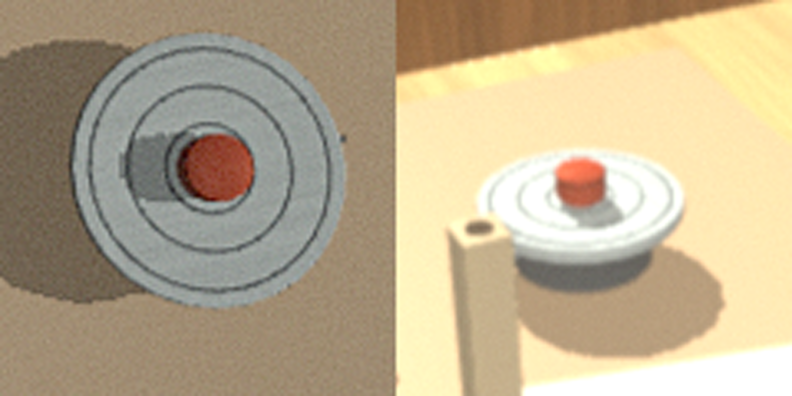

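The pot stands at (217,167), centred on the wheel rings (211,168) once parallax is allowed for. Next I'll pick blue from the board.

Call:
drive_tool([
  {"x": 0,"y": 0,"z": 30,"rx": 0,"ry": 0,"rz": 0,"fingers": -0.3},
  {"x": 0,"y": 0,"z": 60,"rx": 0,"ry": 0,"rz": 0,"fingers": -0.3},
  {"x": 0,"y": 0,"z": 90,"rx": 0,"ry": 0,"rz": 0,"fingers": -0.3},
  {"x": 0,"y": 0,"z": 104,"rx": 0,"ry": 0,"rz": 0,"fingers": -0.3},
  {"x": 0,"y": 0,"z": 109,"rx": 0,"ry": 0,"rz": 0,"fingers": -0.3},
  {"x": 0,"y": 0,"z": 109,"rx": 0,"ry": 0,"rz": 0,"fingers": -0.3},
  {"x": 0,"y": 0,"z": 109,"rx": 0,"ry": 0,"rz": 0,"fingers": -0.3},
], force=20)

```text
time_s: 32.12
tool_pos: [0.3953, 0.3139, 0.1338]
tool_rot: [179.9, -0.0, 90.0]
force: [-0.5, -0.3, -0.2]
grip_width: 0.0563
grasp_force: 0.0
```

Call:
drive_tool([
  {"x": 0,"y": 0,"z": 0,"rx": 0,"ry": 0,"rz": 0,"fingers": 1},
  {"x": 0,"y": 0,"z": 0,"rx": 0,"ry": 0,"rz": 0,"fingers": 1},
  {"x": 0,"y": 0,"z": 0,"rx": 0,"ry": 0,"rz": 0,"fingers": 1},
  {"x": 0,"y": 0,"z": 0,"rx": 0,"ry": 0,"rz": 0,"fingers": 1},
  {"x": 0,"y": 0,"z": 0,"rx": 0,"ry": 0,"rz": 0,"fingers": 1},
  {"x": 0,"y": 0,"z": -10,"rx": 0,"ry": 0,"rz": 0,"fingers": 1},
  {"x": -10,"y": 0,"z": -30,"rx": 0,"ry": 0,"rz": 0,"fingers": 1},
  {"x": -35,"y": 0,"z": -45,"rx": 0,"ry": 0,"rz": 0,"fingers": 1},
  {"x": -70,"y": 0,"z": -50,"rx": 0,"ry": 0,"rz": 0,"fingers": 1},
  {"x": -105,"y": 15,"z": -50,"rx": 0,"ry": 0,"rz": 0,"fingers": 1},
  {"x": -130,"y": 45,"z": -50,"rx": 0,"ry": 0,"rz": 0,"fingers": 1},
  {"x": -150,"y": 80,"z": -50,"rx": 0,"ry": 0,"rz": 0,"fingers": 1},
  {"x": -170,"y": 115,"z": -50,"rx": 0,"ry": 0,"rz": 0,"fingers": 1},
  {"x": -200,"y": 145,"z": -50,"rx": 0,"ry": 0,"rz": 0,"fingers": 1},
  {"x": -235,"y": 165,"z": -50,"rx": 0,"ry": 0,"rz": 0,"fingers": 1},
  {"x": -275,"y": 175,"z": -50,"rx": 0,"ry": 0,"rz": 0,"fingers": 1},
  {"x": -315,"y": 175,"z": -50,"rx": 0,"ry": 0,"rz": 0,"fingers": 1},
  {"x": -350,"y": 175,"z": -50,"rx": 0,"ry": 0,"rz": 0,"fingers": 1},
  {"x": -367,"y": 175,"z": -50,"rx": 0,"ry": 0,"rz": 0,"fingers": 1},
  {"x": -367,"y": 175,"z": -50,"rx": 0,"ry": 0,"rz": 0,"fingers": 1},
])

```text
time_s: 34.62
tool_pos: [0.5698, -0.0541, 0.1827]
tool_rot: [-180.0, -0.0, 89.9]
force: [-0.5, 0.5, -4.2]
grip_width: 0.0274
grasp_force: 20.0
```

Call:
drive_tool([
  {"x": 0,"y": 0,"z": 15,"rx": 0,"ry": 0,"rz": 0,"fingers": 1},
  {"x": 0,"y": 0,"z": 28,"rx": 0,"ry": 0,"rz": 0,"fingers": 1},
  {"x": 0,"y": 0,"z": 37,"rx": 0,"ry": 0,"rz": 0,"fingers": 1},
  {"x": 0,"y": 0,"z": 42,"rx": 0,"ry": 0,"rz": 0,"fingers": 1},
  {"x": 0,"y": 0,"z": 42,"rx": 0,"ry": 0,"rz": 0,"fingers": 1},
  {"x": 0,"y": 0,"z": 42,"rx": 0,"ry": 0,"rz": 0,"fingers": 1},
])

```text
time_s: 35.38
tool_pos: [0.5703, -0.0533, 0.1412]
tool_rot: [180.0, 0.0, 90.1]
force: [-0.3, 0.6, -3.0]
grip_width: 0.0276
grasp_force: 20.0
```

Now at (.5703, -.0533) against the (.5704, -.0533) recorded at the grasp. Contact is expected at about .1365.

Call:
drive_tool([
  {"x": 0,"y": 0,"z": 2,"rx": 0,"ry": 0,"rz": 0,"fingers": 1},
  {"x": 0,"y": 0,"z": 3.5,"rx": 0,"ry": 0,"rz": 0,"fingers": 1},
  {"x": 0,"y": 0,"z": 4.5,"rx": 0,"ry": 0,"rz": 0,"fingers": 1},
  {"x": 0,"y": 0,"z": 4.5,"rx": 0,"ry": 0,"rz": 0,"fingers": 1},
])

```text
time_s: 35.88
tool_pos: [0.5699, -0.0533, 0.1362]
tool_rot: [-180.0, 0.0, 90.1]
force: [-0.4, -0.6, -3.7]
grip_width: 0.0276
grasp_force: 20.0
```

Call:
drive_tool([
  {"x": 0,"y": 0,"z": 0.7,"rx": 0,"ry": 0,"rz": 0,"fingers": 1},
  {"x": 0,"y": 0,"z": 0.7,"rx": 0,"ry": 0,"rz": 0,"fingers": 1},
])

```text
time_s: 36.12
tool_pos: [0.5702, -0.0533, 0.1359]
tool_rot: [180.0, 0.0, 90.1]
force: [-0.0, 0.3, -2.1]
grip_width: 0.0268
grasp_force: 20.0
```

Call:
drive_tool([
  {"x": 0,"y": 0,"z": 0.6,"rx": 0,"ry": 0,"rz": 0,"fingers": 1},
  {"x": 0,"y": 0,"z": 0.6,"rx": 0,"ry": 0,"rz": 0,"fingers": 1},
  {"x": 0,"y": 0,"z": 0.5,"rx": 0,"ry": 0,"rz": 0,"fingers": 0.2},
  {"x": 0,"y": 0,"z": 0.5,"rx": 0,"ry": 0,"rz": 0,"fingers": -0.1},
  {"x": 0,"y": 0,"z": 0,"rx": 0,"ry": 0,"rz": 0,"fingers": -0.3},
  {"x": 0,"y": 0,"z": 0,"rx": 0,"ry": 0,"rz": 0,"fingers": -0.3},
  {"x": 0,"y": 0,"z": -20,"rx": 0,"ry": 0,"rz": 0,"fingers": -0.3},
  {"x": 0,"y": 0,"z": -60,"rx": 0,"ry": 0,"rz": 0,"fingers": -0.3},
  {"x": 40,"y": -5,"z": -95,"rx": 0,"ry": 0,"rz": 0,"fingers": -0.3},
  {"x": 90,"y": -15,"z": -95,"rx": 0,"ry": 0,"rz": 0,"fingers": -0.3},
  {"x": 145,"y": -30,"z": -95,"rx": 0,"ry": 0,"rz": 0,"fingers": -0.3},
  {"x": 200,"y": -45,"z": -95,"rx": 0,"ry": 0,"rz": 0,"fingers": -0.3},
  {"x": 255,"y": -60,"z": -95,"rx": 0,"ry": 0,"rz": 0,"fingers": -0.3},
  {"x": 310,"y": -75,"z": -95,"rx": 0,"ry": 0,"rz": 0,"fingers": -0.3},
  {"x": 360,"y": -86,"z": -95,"rx": 0,"ry": 0,"rz": 0,"fingers": -0.3},
  {"x": 377,"y": -86,"z": -95,"rx": 0,"ry": 0,"rz": 0,"fingers": -0.3},
  {"x": 377,"y": -86,"z": -95,"rx": 0,"ry": 0,"rz": 0,"fingers": -0.3},
  {"x": 377,"y": -86,"z": -95,"rx": 0,"ry": 0,"rz": 0,"fingers": -0.3},
])

```text
time_s: 38.38
tool_pos: [0.4843, 0.3224, 0.2311]
tool_rot: [180.0, 0.0, 90.0]
force: [0.9, -0.0, 0.1]
grip_width: 0.0564
grasp_force: 0.0
```

Call:
drive_tool([
  {"x": 0,"y": 0,"z": 30,"rx": 0,"ry": 0,"rz": 0,"fingers": -0.3},
  {"x": 0,"y": 0,"z": 60,"rx": 0,"ry": 0,"rz": 0,"fingers": -0.3},
  {"x": 0,"y": 0,"z": 85,"rx": 0,"ry": 0,"rz": 0,"fingers": -0.3},
  {"x": 0,"y": 0,"z": 96,"rx": 0,"ry": 0,"rz": 0,"fingers": -0.3},
  {"x": 0,"y": 0,"z": 96,"rx": 0,"ry": 0,"rz": 0,"fingers": -0.3},
  {"x": 0,"y": 0,"z": 96,"rx": 0,"ry": 0,"rz": 0,"fingers": -0.3},
])

```text
time_s: 39.12
tool_pos: [0.4844, 0.3238, 0.1358]
tool_rot: [179.9, -0.0, 90.0]
force: [-0.1, -0.4, -0.3]
grip_width: 0.0568
grasp_force: 0.0
```

Call:
drive_tool([
  {"x": 0,"y": 0,"z": 2,"rx": 0,"ry": 0,"rz": 0,"fingers": -0.3},
  {"x": 0,"y": 0,"z": 2,"rx": 0,"ry": 0,"rz": 0,"fingers": 1},
  {"x": 0,"y": 0,"z": 2,"rx": 0,"ry": 0,"rz": 0,"fingers": 1},
  {"x": 0,"y": 0,"z": 2,"rx": 0,"ry": 0,"rz": 0,"fingers": 1},
  {"x": 0,"y": 0,"z": 2,"rx": 0,"ry": 0,"rz": 0,"fingers": 1},
  {"x": 0,"y": 0,"z": 2,"rx": 0,"ry": 0,"rz": 0,"fingers": 1},
  {"x": 0,"y": 0,"z": -10,"rx": 0,"ry": 0,"rz": 0,"fingers": 1},
  {"x": -10,"y": 0,"z": -30,"rx": 0,"ry": 0,"rz": 0,"fingers": 1},
  {"x": -35,"y": 0,"z": -40,"rx": 0,"ry": 0,"rz": 0,"fingers": 1},
  {"x": -70,"y": 10,"z": -40,"rx": 0,"ry": 0,"rz": 0,"fingers": 1},
  {"x": -110,"y": 20,"z": -40,"rx": 0,"ry": 0,"rz": 0,"fingers": 1},
  {"x": -150,"y": 35,"z": -40,"rx": 0,"ry": 0,"rz": 0,"fingers": 1},
  {"x": -190,"y": 45,"z": -40,"rx": 0,"ry": 0,"rz": 0,"fingers": 1},
  {"x": -230,"y": 50,"z": -40,"rx": 0,"ry": 0,"rz": 0,"fingers": 1},
  {"x": -265,"y": 50,"z": -40,"rx": 0,"ry": 0,"rz": 0,"fingers": 1},
  {"x": -290,"y": 50,"z": -40,"rx": 0,"ry": 0,"rz": 0,"fingers": 1},
  {"x": -307,"y": 50,"z": -40,"rx": 0,"ry": 0,"rz": 0,"fingers": 1},
  {"x": -307,"y": 50,"z": -40,"rx": 0,"ry": 0,"rz": 0,"fingers": 1},
  {"x": -307,"y": 50,"z": -25,"rx": 0,"ry": 0,"rz": 0,"fingers": 1},
  {"x": -307,"y": 50,"z": -15,"rx": 0,"ry": 0,"rz": 0,"fingers": 1},
])

```text
time_s: 41.62
tool_pos: [0.5331, 0.0182, 0.1483]
tool_rot: [-179.9, -0.0, 90.2]
force: [-0.6, 0.2, -3.8]
grip_width: 0.0276
grasp_force: 20.0
```

Call:
drive_tool([
  {"x": 0,"y": 0,"z": 5,"rx": 0,"ry": 0,"rz": 0,"fingers": 1},
  {"x": 0,"y": 0,"z": 9,"rx": 0,"ry": 0,"rz": 0,"fingers": 1},
  {"x": 0,"y": 0,"z": 9,"rx": 0,"ry": 0,"rz": 0,"fingers": 1},
  {"x": 0,"y": 0,"z": 9,"rx": 0,"ry": 0,"rz": 0,"fingers": 1},
])

```text
time_s: 42.12
tool_pos: [0.5342, 0.0168, 0.1409]
tool_rot: [180.0, 0.0, 90.1]
force: [0.0, -1.5, -2.4]
grip_width: 0.0278
grasp_force: 20.0
```

Call:
drive_tool([
  {"x": 0,"y": 0,"z": 2,"rx": 0,"ry": 0,"rz": 0,"fingers": 1},
  {"x": 0,"y": 0,"z": 3.5,"rx": 0,"ry": 0,"rz": 0,"fingers": 1},
  {"x": 0,"y": 0,"z": 4.5,"rx": 0,"ry": 0,"rz": 0,"fingers": 1},
  {"x": 0,"y": 0,"z": 4.5,"rx": 0,"ry": 0,"rz": 0,"fingers": 1},
])

```text
time_s: 42.62
tool_pos: [0.5338, 0.0167, 0.136]
tool_rot: [-180.0, 0.0, 90.1]
force: [-0.6, -0.1, -3.7]
grip_width: 0.0275
grasp_force: 20.0
```

Call:
drive_tool([
  {"x": 0,"y": 0,"z": 0.7,"rx": 0,"ry": 0,"rz": 0,"fingers": 1},
  {"x": 0,"y": 0,"z": 1.2,"rx": 0,"ry": 0,"rz": 0,"fingers": 1},
  {"x": 0,"y": 0,"z": 1.2,"rx": 0,"ry": 0,"rz": 0,"fingers": 1},
])

```text
time_s: 43.0
tool_pos: [0.5343, 0.0167, 0.1355]
tool_rot: [180.0, 0.0, 90.1]
force: [-1.6, -0.5, 1.8]
grip_width: 0.0273
grasp_force: 20.0
```

Call:
drive_tool([
  {"x": 0,"y": 0,"z": 0,"rx": 0,"ry": 0,"rz": 0,"fingers": 0.2},
  {"x": 0,"y": 0,"z": 0,"rx": 0,"ry": 0,"rz": 0,"fingers": -0.1},
  {"x": 0,"y": 0,"z": 0,"rx": 0,"ry": 0,"rz": 0,"fingers": -0.3},
  {"x": 0,"y": 0,"z": 0,"rx": 0,"ry": 0,"rz": 0,"fingers": -0.3},
  {"x": 0,"y": 0,"z": -20,"rx": 0,"ry": 0,"rz": 0,"fingers": -0.3},
  {"x": 0,"y": 0,"z": -60,"rx": 0,"ry": 0,"rz": 0,"fingers": -0.3},
  {"x": 40,"y": 5,"z": -95,"rx": 0,"ry": 0,"rz": 0,"fingers": -0.3},
  {"x": 90,"y": 10,"z": -95,"rx": 0,"ry": 0,"rz": 0,"fingers": -0.3},
  {"x": 145,"y": 15,"z": -95,"rx": 0,"ry": 0,"rz": 0,"fingers": -0.3},
  {"x": 200,"y": 25,"z": -95,"rx": 0,"ry": 0,"rz": 0,"fingers": -0.3},
  {"x": 255,"y": 32,"z": -95,"rx": 0,"ry": 0,"rz": 0,"fingers": -0.3},
  {"x": 305,"y": 39,"z": -95,"rx": 0,"ry": 0,"rz": 0,"fingers": -0.3},
  {"x": 317.5,"y": 39,"z": -95,"rx": 0,"ry": 0,"rz": 0,"fingers": -0.3},
  {"x": 317.5,"y": 39,"z": -95,"rx": 0,"ry": 0,"rz": 0,"fingers": -0.3},
  {"x": 317.5,"y": 39,"z": -60,"rx": 0,"ry": 0,"rz": 0,"fingers": -0.3},
  {"x": 317.5,"y": 39,"z": -30,"rx": 0,"ry": 0,"rz": 0,"fingers": -0.3},
  {"x": 317.5,"y": 39,"z": -10,"rx": 0,"ry": 0,"rz": 0,"fingers": -0.3},
  {"x": 317.5,"y": 39,"z": -2,"rx": 0,"ry": 0,"rz": 0,"fingers": -0.3},
  {"x": 317.5,"y": 39,"z": -2,"rx": 0,"ry": 0,"rz": 0,"fingers": -0.3},
  {"x": 317.5,"y": 39,"z": -2,"rx": 0,"ry": 0,"rz": 0,"fingers": -0.3},
])

```text
time_s: 45.5
tool_pos: [0.5732, 0.3347, 0.1382]
tool_rot: [179.9, -0.1, 90.0]
force: [-0.1, -0.0, 0.5]
grip_width: 0.0564
grasp_force: 0.0
```

Call:
drive_tool([
  {"x": 0,"y": 0,"z": 3.7,"rx": 0,"ry": 0,"rz": 0,"fingers": -0.3},
  {"x": 0,"y": 0,"z": 3.7,"rx": 0,"ry": 0,"rz": 0,"fingers": 1},
  {"x": 0,"y": 0,"z": 3.7,"rx": 0,"ry": 0,"rz": 0,"fingers": 1},
  {"x": 0,"y": 0,"z": 3.7,"rx": 0,"ry": 0,"rz": 0,"fingers": 1},
  {"x": 0,"y": 0,"z": 3.7,"rx": 0,"ry": 0,"rz": 0,"fingers": 1},
  {"x": 0,"y": 0,"z": 3.7,"rx": 0,"ry": 0,"rz": 0,"fingers": 1},
  {"x": 0,"y": 0,"z": -10,"rx": 0,"ry": 0,"rz": 0,"fingers": 1},
  {"x": -10,"y": 0,"z": -30,"rx": 0,"ry": 0,"rz": 0,"fingers": 1},
  {"x": -35,"y": 3,"z": -40,"rx": 0,"ry": 0,"rz": 0,"fingers": 1},
  {"x": -70,"y": 6,"z": -40,"rx": 0,"ry": 0,"rz": 0,"fingers": 1},
  {"x": -110,"y": 10,"z": -40,"rx": 0,"ry": 0,"rz": 0,"fingers": 1},
  {"x": -150,"y": 13,"z": -40,"rx": 0,"ry": 0,"rz": 0,"fingers": 1},
  {"x": -190,"y": 16,"z": -40,"rx": 0,"ry": 0,"rz": 0,"fingers": 1},
  {"x": -225,"y": 16,"z": -40,"rx": 0,"ry": 0,"rz": 0,"fingers": 1},
  {"x": -250,"y": 16,"z": -40,"rx": 0,"ry": 0,"rz": 0,"fingers": 1},
  {"x": -266,"y": 16,"z": -40,"rx": 0,"ry": 0,"rz": 0,"fingers": 1},
  {"x": -266,"y": 16,"z": -40,"rx": 0,"ry": 0,"rz": 0,"fingers": 1},
  {"x": -266,"y": 16,"z": -40,"rx": 0,"ry": 0,"rz": 0,"fingers": 1},
])

```text
time_s: 47.75
tool_pos: [0.5887, 0.0699, 0.1774]
tool_rot: [180.0, -0.1, 90.2]
force: [-0.2, 0.7, -2.2]
grip_width: 0.0278
grasp_force: 20.0
```

Call:
drive_tool([
  {"x": 0,"y": 0,"z": 15,"rx": 0,"ry": 0,"rz": 0,"fingers": 1},
  {"x": 0,"y": 0,"z": 26,"rx": 0,"ry": 0,"rz": 0,"fingers": 1},
  {"x": 0,"y": 0,"z": 34,"rx": 0,"ry": 0,"rz": 0,"fingers": 1},
  {"x": 0,"y": 0,"z": 34,"rx": 0,"ry": 0,"rz": 0,"fingers": 1},
  {"x": 0,"y": 0,"z": 34,"rx": 0,"ry": 0,"rz": 0,"fingers": 1},
])

```text
time_s: 48.38
tool_pos: [0.5891, 0.0684, 0.1431]
tool_rot: [180.0, -0.0, 90.1]
force: [0.3, 0.3, -2.3]
grip_width: 0.0273
grasp_force: 20.0
```

Call:
drive_tool([
  {"x": 0,"y": 0,"z": 2,"rx": 0,"ry": 0,"rz": 0,"fingers": 1},
  {"x": 0,"y": 0,"z": 3.5,"rx": 0,"ry": 0,"rz": 0,"fingers": 1},
  {"x": 0,"y": 0,"z": 5,"rx": 0,"ry": 0,"rz": 0,"fingers": 1},
  {"x": 0,"y": 0,"z": 5.7,"rx": 0,"ry": 0,"rz": 0,"fingers": 1},
  {"x": 0,"y": 0,"z": 5.7,"rx": 0,"ry": 0,"rz": 0,"fingers": 1},
])

```text
time_s: 49.0
tool_pos: [0.5888, 0.0682, 0.1372]
tool_rot: [-180.0, 0.0, 90.1]
force: [-0.6, -0.9, -2.7]
grip_width: 0.0278
grasp_force: 20.0
```

Call:
drive_tool([
  {"x": 0,"y": 0,"z": 0.7,"rx": 0,"ry": 0,"rz": 0,"fingers": 1},
  {"x": 0,"y": 0,"z": 1.2,"rx": 0,"ry": 0,"rz": 0,"fingers": 1},
  {"x": 0,"y": 0,"z": 1.2,"rx": 0,"ry": 0,"rz": 0,"fingers": 1},
])

```text
time_s: 49.38
tool_pos: [0.589, 0.0683, 0.1362]
tool_rot: [180.0, 0.0, 90.1]
force: [-0.1, -0.8, -1.6]
grip_width: 0.0274
grasp_force: 20.0
```

Call:
drive_tool([
  {"x": 0,"y": 0,"z": 0.6,"rx": 0,"ry": 0,"rz": 0,"fingers": 1},
  {"x": 0,"y": 0,"z": 0.6,"rx": 0,"ry": 0,"rz": 0,"fingers": 1},
])

```text
time_s: 49.62
tool_pos: [0.5892, 0.0683, 0.1361]
tool_rot: [180.0, 0.0, 90.1]
force: [-1.1, -1.6, 4.3]
grip_width: 0.0275
grasp_force: 20.0
```

Contact. Release, lift, and move over toward the emptied board for a clear view.

Call:
drive_tool([
  {"x": 0,"y": 0,"z": -0.5,"rx": 0,"ry": 0,"rz": 0,"fingers": 0.2},
  {"x": 0,"y": 0,"z": -0.5,"rx": 0,"ry": 0,"rz": 0,"fingers": -0.1},
  {"x": 0,"y": 0,"z": -0.5,"rx": 0,"ry": 0,"rz": 0,"fingers": -0.3},
  {"x": 0,"y": 0,"z": -0.5,"rx": 0,"ry": 0,"rz": 0,"fingers": -0.3},
  {"x": 0,"y": 0,"z": -20,"rx": 0,"ry": 0,"rz": 0,"fingers": -0.3},
  {"x": 0,"y": 0,"z": -60,"rx": 0,"ry": 0,"rz": 0,"fingers": -0.3},
  {"x": 40,"y": 0,"z": -100,"rx": 0,"ry": 0,"rz": 0,"fingers": -0.3},
  {"x": 90,"y": -20,"z": -110,"rx": 0,"ry": 0,"rz": 0,"fingers": -0.3},
  {"x": 140,"y": -50,"z": -110,"rx": 0,"ry": 0,"rz": 0,"fingers": -0.3},
  {"x": 190,"y": -80,"z": -110,"rx": 0,"ry": 0,"rz": 0,"fingers": -0.3},
  {"x": 240,"y": -110,"z": -110,"rx": 0,"ry": 0,"rz": 0,"fingers": -0.3},
  {"x": 290,"y": -140,"z": -110,"rx": 0,"ry": 0,"rz": 0,"fingers": -0.3},
  {"x": 320,"y": -150,"z": -110,"rx": 0,"ry": 0,"rz": 0,"fingers": -0.3},
  {"x": 320,"y": -150,"z": -110,"rx": 0,"ry": 0,"rz": 0,"fingers": -0.3},
  {"x": 320,"y": -150,"z": -110,"rx": 0,"ry": 0,"rz": 0,"fingers": -0.3},
])

```text
time_s: 51.5
tool_pos: [0.4393, 0.3875, 0.2461]
tool_rot: [179.9, 0.0, 90.0]
force: [0.0, 0.4, -0.6]
grip_width: 0.0565
grasp_force: 0.0
```

```bash
python3 - <<'E'
from h import *
t=shot('top')['image'];s=shot('side')['image']
o=sensors.get_obs();print(o['tool_pos'],o['force'])
a=cv2.convertScaleAbs(t[125:275,175:335,::-1],alpha=1.4,beta=10)
a=cv2.resize(a,None,fx=4,fy=4,interpolation=cv2.INTER_CUBIC)
cv2.imwrite('pics/f.png',a)
# shift vs original crops
for n,c in(('top',a),('side',cv2.resize(cv2.convertScaleAbs(s[110:250,185:345,::-1],alpha=1.4,beta=10),None,fx=4,fy=4,interpolation=cv2.INTER_CUBIC))):
    ref=cv2.imread(f'pics/{n}1.png')
    for k,(u,v) in dict(green=((201,313),(292,191)),ochre=((296,425),(342,121)),blue=((440,357),(231,76))).items():
        x,y=(u,v)[n=='side'] if False else {'top':u,'side':v}[n]
        r=ref[y-30:y+30,x-30:x+30];q=c[max(0,y-60):y+60,x-60:x+60]
        m=cv2.matchTemplate(q,r,cv2.TM_CCOEFF_NORMED);_,b,_,l=cv2.minMaxLoc(m);print(n,k,b,l[0]-30,l[1]-(y-30-max(0,y-60)))
E
```

```text
[0.43982357 0.38664902 0.24567476] [ 0.26997151 -0.28821125 -0.05928614]
top green 0.9871237277984619 0 0
top ochre 0.9830131530761719 0 0
top blue 0.9863109588623047 0 0
side green 0.9963969588279724 0 0
side ochre 0.9937880039215088 0 0
side blue 0.9961854219436646 0 0
```

View pics/f.png

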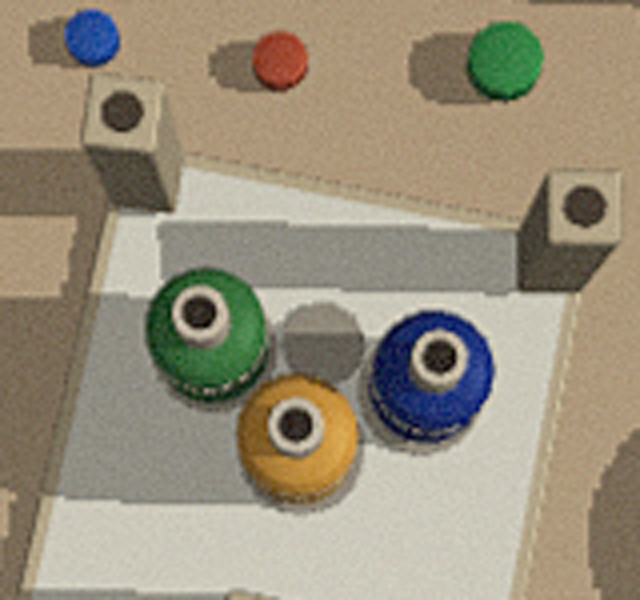

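All three necks are back at their original pixels (201,313), (296,425) and (440,357), with zero shift in both views. They stand upright and apart, and the pot's cookie is empty.

```bash
python3 -c "
from h import *
print(workorder.sign_off())"
```

```text
the job is handed in; nothing more can be done
None
```

The job is handed in: the pot stands in the middle of the banding wheel, and all three bottles are back upright on their own cookies, showing no shift from their starting positions in either camera view; sign-off returned no verdict.

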